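Change over the support blocks behind the cans

ROBOT

A 6-joint arm with a two-finger parallel gripper is mounted at the origin on a cart in front of the work surface, level with it; the furniture and walls round the work are solid. World frame = base frame: x ahead of the robot, y to its left, z up, the work surface at z = 0. Lengths are in m, angles in rad, forces in N, time in s.
With the tool pointing down it reaches from about 0.35 to 0.775 m from the base axis. Payload 5.5 kg.
Tool frame: the origin (TCP) lies between the finger pads; the fingertips stand 19 mm ahead of it and the grasp point (between the pads) is the TCP; z points along the fingers, y is the direction in which the jaws open and shut (so a half turn about z gives the same grasp; the last joint's range is limited). The gripper opens to 85 mm and grips with 20 to 120 N. Pads are 22 mm wide; open, the fingers measure 114 mm over their backs; the gripper's body (76 mm by 85 mm) begins 54 mm behind the grasp point. The pads swing forward as they close: fully open they stand 13 mm farther back than shut.
Start: joints at [-1.484, 0.313, 0.046, 1.304, 0, 1.431], TCP at [0.129, -0.56, 0.25] pointing down, gripper open.
Joint ranges: [-2.76, 2.76], [-0.86, 1.69], [-1.03, 1.26], [-2.2, 2.34], [-1.47, 1.5], [-3.14, 3.14]. Speed limits (rad/s): [2.57, 2.57, 3.14, 3.14, 3.14, 3.14].

INTERFACE

Orientations are given as a unit quaternion [w, x, y, z].
In Python, from workcell import get_state, cams, workorder gives the robot as it stands.
- The arm moves only by the tool play_rows, never from a script. Its argument "series" is text: rows parted by semicolons, each of 7 numbers parted by spaces: the opening in per cent of the stroke, from 0 (shut) to 100 (fully open), then the shift along the tool's x, y, z in cm, then the turn, a rotation vector about the tool's x, y, z in degrees. A call has 1 to 12 rows; each row shifts and turns the commanded pose from where the row before left it, along the tool's axes as they then stand; what a row does not reach is not made up. A row lasts 1/8 s, in which the tool goes at most 62.5 mm and 10.7 degrees, less where a joint would pass 70% of its speed; a pose out of reach is approached as far as the arm can. A call with a gripper value outside its range is refused whole. The fingers move at their own pace and stop on an object; "newtons" is the grip in N (left out, the last holds). Time passes only in rows, so rows that do not move let the fingers close. It gives the time, the measured TCP pose, the force and the opening at its end, in the units of the state.
- get_state(): the state, without advancing time (a new reading comes with each control period).
- cams.read_camera(name): name is "scene" or "top"; returns the picture (400x640x3 uint8, red, green, blue); there is no depth.
- cams.get_calibration(name): a dict with "fx", "fy", "cx", "cy" (pixels), "distortion" ([k1, k2, p1, p2, k3] as OpenCV has them; the pictures are not rectified), "rvec" (rotation vector, rad) and "tvec" (3), from world to camera coordinates, as OpenCV has them. Camera axes: x right, y down, z forward; pixel columns grow to the right and rows downward; lengths in m; the calibration is good to about 2 mm. A picture is of the moment at which its call begins. get_calibration takes no time and is no camera call.
- workorder.hand_in(): hands the job in, once; it reports no verdict.
The state is a dict: "clock": time; "joint_pos": joint angles; "qvel": joint speeds; "tau": joint torques, N m; "tcp_pos": TCP position; "orientation": TCP orientation; "wrist_force": force on the tool from outside, world axes, zero at the start; "ft_torque": the same for the moment, N m; "finger_gap": finger opening in m.
Only numpy, scipy, OpenCV 4.12 (cv2) and the standard library are available. Lean on these libraries where they do the work, as an engineer would, in place of code of your own. Each camera call takes 0.05 s, during which the arm holds its last target.

TASK

The brass vee block is needed on the steel plate, but two cans stand in front of it in the wooden rack: set both cans aside, standing, on the cork mat, then lift the vee block out over the rack's front rail and set it flat in the middle of the plate, lengthwise along the plate. Next lay the wooden offcut in the rack where the vee block had been, centred between the rack's ends and lengthwise like it, and last put each can back exactly where it stood at the start. Never let a can tip over.

Things in the scene. Friction and masses are not known exactly. Their poses are not given: they have to be found in the camera images.
- rack: Fixed open wooden rack on a closed plinth, 180 mm deep (x) by 190 wide (y); origin: centre of underside, on the bench; x to its back. Floor 48 mm above the bench. Rails and cheeks 8 mm thick: front rail (-x) top at 73 mm, back rail (+x) 83, cheeks 68. Rear row: x = +27 mm, blocks lie in it along y, near y = 0. Cans start in the front row, x about -36, y about +40 and -40; which is where changes.
- mat: Fixed low wooden stand with a cork top, the cork mat for the cans: 150 mm long (x) by 100 mm (y), top 34 mm above the bench; origin at the centre of its underside, on the bench. It lies left or right of the rack, a tall pot of pens may be near.
- plate: Fixed steel plate on a dark wooden block, 140 mm (its long side, x) by 100 mm (y), top 34 mm above the bench, a dark screw head near each corner; origin at the centre of its underside, on the bench. It lies on the side opposite to the mat.
- wide_can: Loose wide can, white with a black cap: body 60 mm in diameter up to 70 mm, cap 40 mm in diameter, 85 mm tall in all, about 0.12 kg; origin at the centre of its underside, z up. Starts in the front row of the rack.
- slim_can: Loose slim can, brass-coloured with a black cap: body 52 mm in diameter up to about 78 mm (rounded shoulder to 90 mm), cap 34 mm in diameter, 105 mm tall in all, about 0.12 kg; origin at the centre of its underside, z up. Starts in the front row of the rack.
- vee_block: Loose brass vee block, 40 mm wide (x), 90 long (y), 28 high, with a notch across the middle of its top (there solid only up to about 14 mm), about 0.6 kg; origin: centre of its underside. Starts in the rack's rear row, length along the rack's y, about 35 mm free to the back rail, less than a finger's room to the cans in front.
- offcut: Loose flat wooden offcut, 45 mm wide (x), 110 mm long (y), 20 mm thick; origin at the centre of its underside. Starts flat on the bench in front of the rack, its middle at least 70 mm from the front rail.
There are look-alikes about, which are no part of the job. What is shaped like the slim_can but pink or red is not meant.

How it is judged:
On the way, in this order (a step that is already met when the one before it is completed fails the run):
1. both cans stand on the cork mat (x of wide_can in the frame of mat between -0.075 and 0.075 m and y of wide_can in the frame of mat between -0.05 and 0.05 m and z of wide_can in the frame of mat between 0.028 and 0.04 m and angle between each of wide_can, slim_can's own z axis and vertical below 0.1 rad and linear speed of each of wide_can, slim_can below 0.02 m/s and angular speed of each of wide_can, slim_can below 0.2 rad/s and x of slim_can in the frame of mat between -0.075 and 0.075 m and y of slim_can in the frame of mat between -0.05 and 0.05 m and z of slim_can in the frame of mat between 0.028 and 0.04 m), for 0.2 s.
2. the vee block lies in the middle of the plate, along it (x of vee_block in the frame of plate between -0.015 and 0.015 m and y of vee_block in the frame of plate between -0.015 and 0.015 m and z of vee_block in the frame of plate between 0.029 and 0.039 m and angle between the y axis of vee_block and the x axis of plate, either way round below 0.2 rad and angle between vee_block's own z axis and vertical below 0.1 rad and linear speed of vee_block below 0.02 m/s and angular speed of vee_block below 0.2 rad/s), for 0.2 s.
3. the offcut lies in the rear row of the rack, cans still out on the mat (all of step 1 and x of offcut in the frame of rack between 0.015 and 0.045 m and y of offcut in the frame of rack between -0.025 and 0.025 m and z of offcut in the frame of rack between 0.043 and 0.053 m and angle between the y axis of offcut and the y axis of rack, either way round below 0.2 rad and linear speed of offcut below 0.02 m/s and angular speed of offcut below 0.2 rad/s), for 0.2 s.
At the end, for the whole second after the job is handed in: Vee block flat on the plate, within 15 mm of its middle and 0.2 rad of its length; offcut flat in the rack, 15 to 45 mm behind the rack's middle, within 25 mm of centred sideways and 0.2 rad of its width; each can upright within 15 mm of its start; all at rest (all of step 2 and x of offcut in the frame of rack between 0.015 and 0.045 m and y of offcut in the frame of rack between -0.025 and 0.025 m and z of offcut in the frame of rack between 0.043 and 0.053 m and angle between the y axis of offcut and the y axis of rack, either way round below 0.2 rad and linear speed of each of offcut, wide_can, slim_can below 0.02 m/s and angular speed of each of offcut, wide_can, slim_can below 0.2 rad/s and distance of each of wide_can, slim_can from where it was at the start of the episode below 0.015 m and angle between each of wide_can, slim_can's own z axis and vertical below 0.1 rad); the robot touches nothing.
It fails at once if a can is tipped over (angle between any of wide_can, slim_can's own z axis and vertical above 0.7 rad).
It also fails if it takes over 144 s, if anything falls off the work surface, if the arm or the gripper's body presses on something with over 40 N, if the wrist force passes 120 N, or if a joint passes its speed limit or range.

## Working session

There is one attempt and no reset: what is moved stays moved. The work goes in short steps, Python scripts to look and compute and a tool call to move; the robot and the scene stay as the last step left them, time stands still between calls to the robot, and variables do not carry over. Pictures are saved under pics/ and viewed, and the job is handed in when it is done.

Besides the shell and the picture viewer there is one more tool, called after "Call:" by a JSON object that holds its "method" and its "body", one argument or row to a line. play_rows: Moves the arm, as the interface text tells. Its arguments: {"type":"object","properties":{"series":{"type":"string"},"newtons":{"type":"number"}},"required":["series"]}

```bash
ls; mkdir -p pics; python3 - <<'E'
from workcell import get_state, cams
import cv2
print(get_state())
for n in ("scene","top"):
    im=cams.read_camera(n); cv2.imwrite(f"pics/{n}0.png",im[:,:,::-1]); print(n,cams.get_calibration(n))
E
```

```text
pics
{'clock': 0.0, 'joint_pos': array([-1.48362513e+00,  3.14003162e-01,  4.49650268e-02,  1.30359845e+00,
        3.99101663e-06,  1.43120109e+00]), 'qvel': array([-0.00064408, -0.00087028,  0.00087761, -0.000396  , -0.0002283 ,
        0.00088875]), 'tau': array([-1.43795151e-03, -4.80630147e+01,  2.98530453e+01,  1.95578038e-02,
       -4.06320614e-04,  5.04654707e-06]), 'tcp_pos': array([ 0.12922803, -0.5597951 ,  0.24940157]), 'orientation': array([-9.19758746e-04,  9.93578586e-01,  1.13140383e-01,  2.61104524e-05]), 'wrist_force': array([-0.09083768,  0.48029455, -0.03948082]), 'ft_torque': array([ 0.02203327,  0.01901045, -0.00204145]), 'finger_gap': 0.08526376015878538}
scene {'fx': 393.91785172948863, 'fy': 393.91785172948863, 'cx': 321.01945101264994, 'cy': 197.8147167164443, 'distortion': array([0.03186759, 0.        , 0.        , 0.        , 0.        ]), 'rvec': array([ 0.73843093, -2.264573  ,  1.42975973]), 'tvec': array([0.48081208, 0.19135165, 0.75641209])}
top {'fx': 412.9228615038919, 'fy': 412.9228615038919, 'cx': 314.1627919732629, 'cy': 202.57510143734405, 'distortion': array([-0.04174069,  0.        ,  0.        ,  0.        ,  0.        ]), 'rvec': array([ 2.20302386, -2.15594511,  0.11188474]), 'tvec': array([-0.0277502 ,  0.5888455 ,  1.24759123])}
```

View pics/scene0.png

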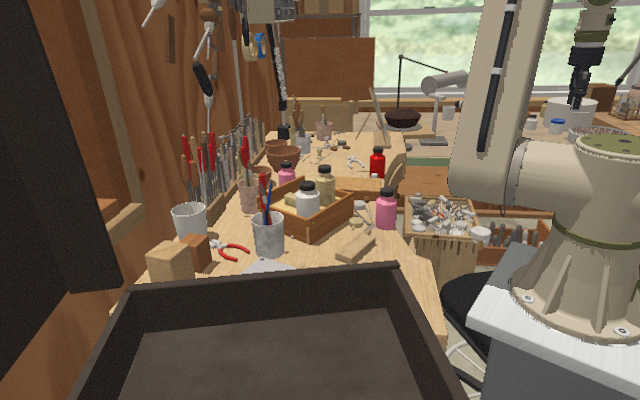

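View pics/top0.png

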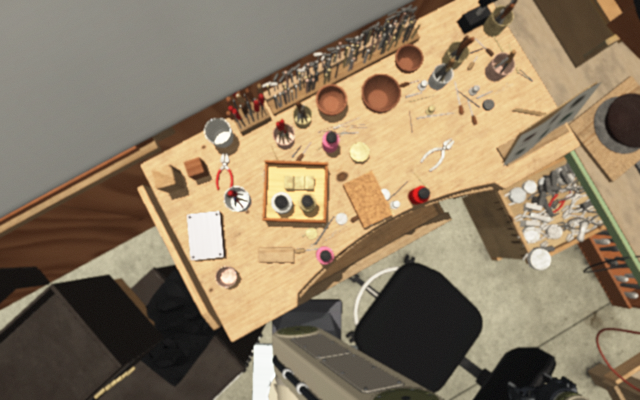

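The top view shows the rack around px (296,193), wide can (282,202), slim can (307,202), vee block (299,183), mat (368,200), plate (206,236) and offcut (277,255). Next I'll zoom in.

```bash
cat > h.py <<'E'
import numpy as np, cv2
from workcell import get_state, cams
def cal(n):
    c=cams.get_calibration(n); K=np.array([[c['fx'],0,c['cx']],[0,c['fy'],c['cy']],[0,0,1]])
    return K,c['distortion'],c['rvec'],c['tvec']
def ray(n,px,z):
    K,d,r,t=cal(n); px=np.atleast_2d(np.float64(px))
    u=cv2.undistortPoints(px[:,None],K,d)[:,0]; R=cv2.Rodrigues(r)[0]
    D=np.c_[u,np.ones(len(u))]@R; C=-R.T@t
    s=(z-C[2])/D[:,2]; return C+s[:,None]*D
def proj(n,P):
    K,d,r,t=cal(n); return cv2.projectPoints(np.float64(P).reshape(-1,1,3),r,t,K,d)[0][:,0]
def snap(n,f,box=None,s=1):
    im=cams.read_camera(n)[:,:,::-1].copy(); cv2.imwrite(f"pics/{f}_raw.png",im)
    if box:
        x0,y0,x1,y1=box; im=cv2.resize(im[y0:y1,x0:x1],None,fx=s,fy=s,interpolation=cv2.INTER_CUBIC)
    cv2.imwrite(f"pics/{f}.png",im); return im
E
python3 - <<'E'
from h import *
im=cv2.imread('pics/top0.png')
cv2.imwrite('pics/t1.png',cv2.resize(im[140:290,175:405],None,fx=3.4,fy=3.4,interpolation=cv2.INTER_CUBIC))
im=cv2.imread('pics/scene0.png')
cv2.imwrite('pics/s1.png',cv2.resize(im[140:280,220:420],None,fx=4,fy=4,interpolation=cv2.INTER_CUBIC))
for n in('top','scene'):
    K,d,r,t=cal(n);print(n,-cv2.Rodrigues(r)[0].T@t)
print(ray('top',[[296,193],[206,236],[368,200],[277,255],[424,194],[327,256],[237,199]],0.0).round(3))
E
```

```text
top [ 0.47243806 -0.00242164  1.29645262]
scene [0.00945063 0.76483502 0.50486932]
[[ 0.621  0.043  0.   ]
 [ 0.479  0.321  0.   ]
 [ 0.604 -0.185  0.   ]
 [ 0.425  0.097  0.   ]
 [ 0.627 -0.364  0.   ]
 [ 0.425 -0.059  0.   ]
 [ 0.598  0.228  0.   ]]
```

View pics/t1.png

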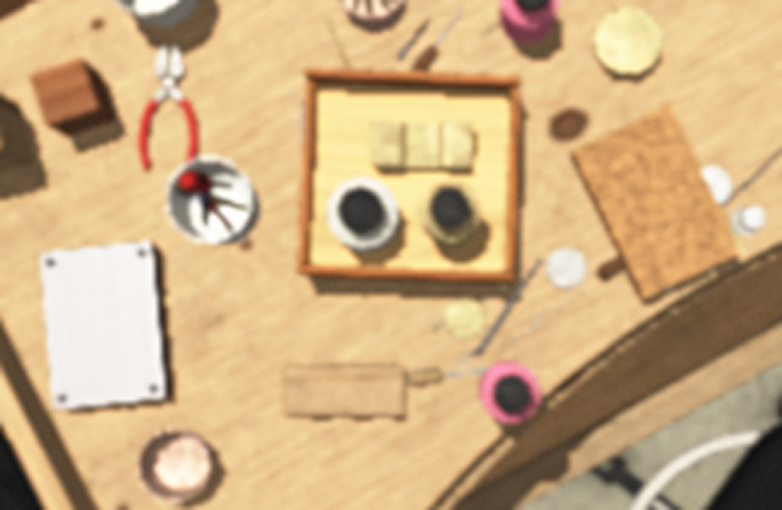

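View pics/s1.png

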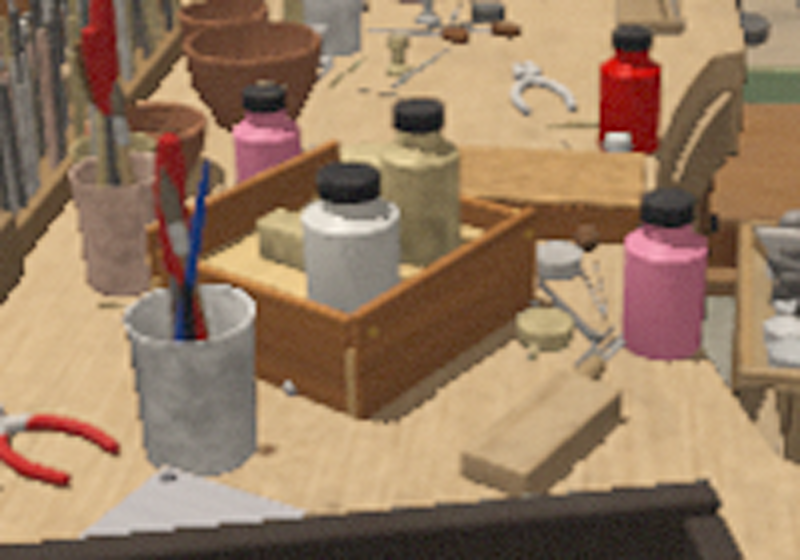

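```bash
cat > m.py <<'E'
from h import *
im=cv2.imread('pics/top0.png'); S=5; x0,y0=175,140
big=cv2.resize(im[140:290,175:405],None,fx=S,fy=S,interpolation=cv2.INTER_CUBIC)
hsv=cv2.cvtColor(big,cv2.COLOR_BGR2HSV)
for n,(u,v) in dict(cork=(660,205),off=(345,390),vee=(425,145),wide=(335,225),slim=(437,235),floor=(360,95),rail=(410,76),bench=(250,300),plate=(100,330),cap=(360,210)).items():
    print(n,hsv[int(v*S/3.4),int(u*S/3.4)], big[int(v*S/3.4),int(u*S/3.4)])
E
python3 m.py
```

```text
cork [ 16 137 227] [105 169 227]
off [ 18  92 232] [148 199 232]
vee [ 24  85 239] [159 224 239]
wide [ 21  10 246] [236 243 246]
slim [ 21 103 175] [104 153 175]
floor [ 18 124 218] [112 177 218]
rail [ 13 161 204] [ 75 130 204]
bench [ 18  98 236] [145 201 236]
plate [ 15   6 244] [238 241 244]
cap [15 16 62] [58 60 62]
```

```bash
cat >> m.py <<'E'
print('---')
def topx(p): return (np.float64(p)+0.5)/S-0.5+[x0,y0]
def comp(mask,seed,z,name):
    mask=cv2.morphologyEx(mask.astype(np.uint8)*255,cv2.MORPH_OPEN,np.ones((7,7)))
    n,l,st,c=cv2.connectedComponentsWithStats(mask)
    k=l[int(seed[1]*S/3.4),int(seed[0]*S/3.4)]
    cn=max(cv2.findContours((l==k).astype(np.uint8),0,cv2.CHAIN_APPROX_NONE)[0],key=cv2.contourArea)
    r=cv2.minAreaRect(cn); b=cv2.boxPoints(r); W=ray('top',topx(b),z)
    e=W[[1,2]]-W[[0,1]]; 
    (cc,rad)=cv2.minEnclosingCircle(cn)
    print(name,k,'area',st[k][4],'ctr',W.mean(0).round(4),'edges',np.linalg.norm(e,axis=1).round(4),np.degrees(np.arctan2(e[:,1],e[:,0])).round(1),'centroid',ray('top',topx([c[k]]),z).round(4)[0],'areaeqdiam',round(2*np.sqrt(st[k][4]/np.pi)/S*1.2/413,4))
    cv2.drawContours(big,[cn],-1,(0,255,0),1); cv2.polylines(big,[b.astype(np.int32)],1,(255,0,0),1)
H,Sa,V=[hsv[...,i].astype(int) for i in range(3)]
comp((Sa<40)&(V>190),(100,330),.034,'plate')
comp((Sa>115)&(V>150)&(H<=18),(660,205),.034,'cork')
comp((V<105),(365,212),.085,'widecap')
comp((V<105),(452,208),.105,'slimcap')
comp((Sa<50)&(V>150),(335,230),.07,'widebody')
man={'rackF':([(300,272),(517,281)],.073),'rackB':([(306,72),(521,81)],.083),
'vee':([(373,121),(473,124),(471,171),(371,166)],.076),'off':([(283,364),(407,366),(406,418),(284,415)],.02)}
for k,(p,z) in man.items():
    q=np.float64(p)/3.4*S; W=ray('top',topx(q),z); print(k,W[:,:2].round(4).tolist(),W.mean(0)[:2].round(4),[round(float(np.linalg.norm(W[i]-W[i-1])),4) for i in range(len(W))])
    for a in q: cv2.circle(big,tuple(int(v) for v in a),3,(0,0,255),1)
cv2.imwrite('pics/m.png',big[:,:][0:590,0:800]); cv2.imwrite('pics/m2.png',big[:590,350:])
cv2.imwrite('pics/m3.png',cv2.resize(big[80:640,150:800],None,fx=1.05,fy=1.05))
E
python3 m.py|sed '1,/---/d'
```

```text
plate 10 area 37370 ctr [0.4816 0.3169 0.034 ] edges [0.1021 0.1429] [ -83.6 -172.5] centroid [0.4815 0.3168 0.034 ] areaeqdiam 0.1268
cork 5 area 40009 ctr [ 0.6029 -0.1787  0.034 ] edges [0.1064 0.1544] [ -62.6 -153.5] centroid [ 0.6033 -0.1775  0.034 ] areaeqdiam 0.1312
widecap 15 area 3283 ctr [0.5835 0.0832 0.085 ] edges [0.0347 0.0403] [ -61.9 -152.1] centroid [0.5835 0.083  0.085 ] areaeqdiam 0.0376
slimcap 16 area 2797 ctr [0.585  0.0061 0.105 ] edges [0.0308 0.0375] [ -57.6 -147.9] centroid [0.5846 0.0058 0.105 ] areaeqdiam 0.0347
widebody 9 area 4641 ctr [0.5847 0.0834 0.07  ] edges [0.0615 0.0629] [ -88.7 -178.5] centroid [0.5851 0.0838 0.07  ] areaeqdiam 0.0447
rackF [[0.5311, 0.1364], [0.5274, -0.0528]] [0.5292 0.0418] [0.1892, 0.1892]
rackB [[0.7059, 0.1357], [0.7022, -0.0527]] [0.704  0.0415] [0.1885, 0.1885]
vee [[0.6649, 0.0763], [0.6642, -0.0115], [0.6226, -0.0107], [0.6251, 0.0769]] [0.6442 0.0328] [0.0398, 0.0878, 0.0416, 0.0876]
off [[0.4501, 0.1551], [0.4507, 0.043], [0.4041, 0.0428], [0.4044, 0.1527]] [0.4273 0.0984] [0.0458, 0.1121, 0.0467, 0.11]
```

View pics/m3.png

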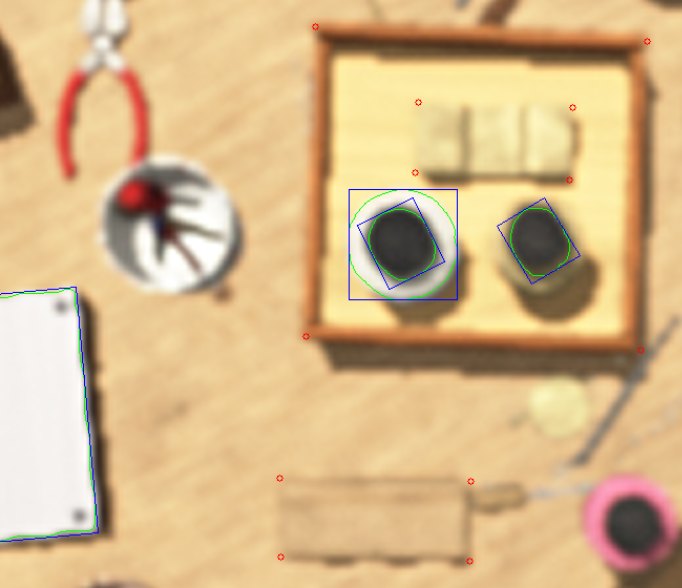

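View pics/m2.png

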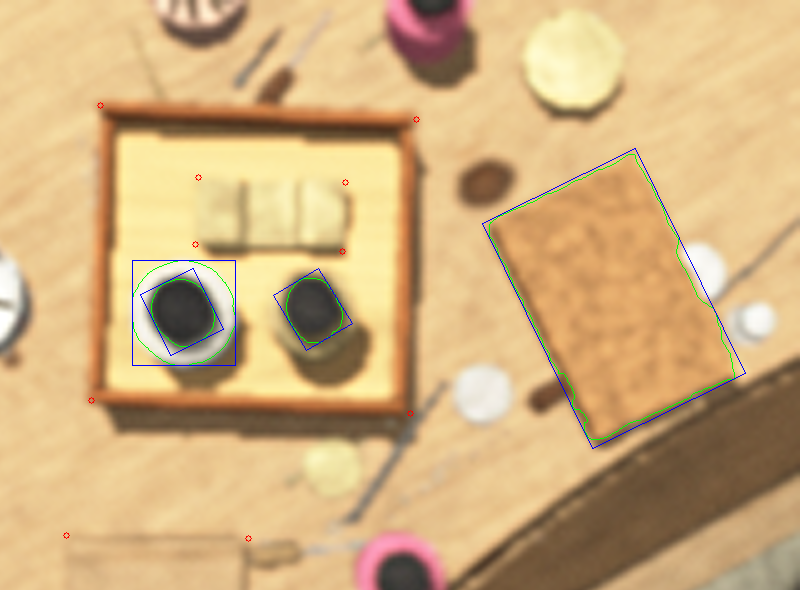

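```bash
python3 - <<'E'
from h import *
print(ray('scene',[[307,183.7]],.085+.048).round(4),ray('scene',[[324.5,166.2]],.105+.048).round(4))
m=np.array
# top rays at true heights (cans stand on rack floor 48mm)
S=5
def t1(p): return np.float64(p)/3.4+[175,140]
import re
print('caps top', ray('top',t1([[362,210],[452,208]]),.133).round(4), ray('top',t1([[452,208]]),.153).round(4))
for n,p in dict(w=(.5835,.083,.085),s=(.5848,.006,.105),wb=(.585,.0837,.07)).items():
    q=proj('top',[p]); print(n,ray('top',q,p[2]+.048).round(4))
# rack corners check in scene: predicted
c=m([.6166,.0417]); th=-.0196; R=m([[np.cos(th),-np.sin(th)],[np.sin(th),np.cos(th)]])
P=[[*(c+R@m([x,y])),z] for x,y,z in [(-.09,.095,.073),(-.09,-.095,.073),(.09,.095,.083),(.09,-.095,.083),(-.09,.095,0)]]
print((proj('scene',P)-[220,140])*4); print((proj('top',P)-[175,140])*3.4)
P=[[0.4272,.0984+.055,.02],[.4272,.0434,.02]]
print((proj('scene',P)-[220,140])*4)
E
```

```text
[[0.575  0.0875 0.133 ]] [[0.5793 0.0097 0.153 ]]
caps top [[0.5798 0.0785 0.133 ]
 [0.5831 0.0037 0.133 ]] [[0.5812 0.0036 0.153 ]]
w [[0.5791 0.0796 0.133 ]]
s [[0.5803 0.0057 0.153 ]]
wb [[0.5806 0.0803 0.118 ]]
[[359.33336993 315.17085187]
 [540.60250676 206.09446647]
 [143.92738863 225.28566323]
 [335.00272418 135.9735381 ]
 [363.8173091  422.22759897]]
[[296.16726764 273.58019886]
 [514.07368807 282.59981426]
 [305.65401551  67.75126239]
 [522.32364971  76.85373112]
 [305.1561563  277.40239436]]
[[488.87112721 458.63688964]
 [591.36895582 376.00994537]]
```

The top and scene views agree to a few mm. Measured positions:

| Item | Position (x, y) |
|---|---|
| Wide can | (0.580, 0.081) |
| Slim can | (0.5805, 0.006) |
| Vee block | (0.643, 0.033) |
| Rack centre | (0.616, 0.042), yaw −1° |

First move: swing over to the wide can.

```bash
cat > d.py <<'E'
import sys
from h import *
from scipy.spatial.transform import Rotation as Ro
# usage: d.py x y z phi  -> delta in tool frame (cm), remaining turn
s=get_state(); q=s['orientation']; R=Ro.from_quat([q[1],q[2],q[3],q[0]])
t=np.array([float(a) for a in sys.argv[1:4]]); ph=np.radians(float(sys.argv[4]))
Rt=Ro.from_matrix(np.array([[np.cos(ph),np.sin(ph),0],[np.sin(ph),-np.cos(ph),0],[0,0,-1.]]))
print('t',round(s['clock'],2),'tcp',s['tcp_pos'].round(4),'gap',round(s['finger_gap'],4),'F',s['wrist_force'].round(1),'j',s['joint_pos'].round(2))
print('shift tool cm',(R.inv().apply(t-s['tcp_pos'])*100).round(2),'after turn cm',(Rt.inv().apply(t-s['tcp_pos'])*100).round(2),'turn deg',np.degrees((R.inv()*Rt).as_rotvec()).round(1))
E
python3 d.py .580 .081 .25 89
```

```text
t 0.1 tcp [ 0.1292 -0.5599  0.2495] gap 0.0854 F [ 0.5  0.2 -1.1] j [-1.48  0.31  0.05  1.3  -0.    1.43]
shift tool cm [ 5.833e+01 -5.231e+01  5.000e-02] after turn cm [ 6.486e+01  4.395e+01 -5.000e-02] turn deg [ -0.1  -0.1 -76. ]
```

Call:
{"method": "play_rows", "body": {
  "series": "100 4 -3.6 0 0 0 0;100 4 -3.6 0 0 0 0;100 4 -3.6 0 0 0 0;100 4 -3.6 0 0 0 0;100 4 -3.6 0 0 0 0;100 4 -3.6 0 0 0 0;100 4 -3.6 0 0 0 0;100 4 -3.6 0 0 0 0;100 4 -3.6 0 0 0 0;100 4 -3.6 0 0 0 0;100 4 -3.6 0 0 0 0;100 4 -3.6 0 0 0 0"
}}

```text
clock: 1.6
tcp_pos: [0.5005, -0.0297, 0.25]
orientation: [0.0, 0.994, 0.113, -0.0]
wrist_force: [0.8, -0.2, -0.2]
finger_gap: 0.0853
```

Call:
{"method": "play_rows", "body": {
  "series": "100 4 -3.6 0 0 0 0;100 4 -3.6 0 0 0 0;100 2.3 -1.9 0 0 0 0;100 0 0 0 0 0 -9.5;100 0 0 0 0 0 -9.5;100 0 0 0 0 0 -9.5;100 0 0 0 0 0 -9.5;100 0 0 0 0 0 -9.5;100 0 0 0 0 0 -9.5;100 0 0 0 0 0 -9.5;100 0 0 0 0 0 -9.5;100 0 0 0 0 0 0"
}}

```text
clock: 3.1
tcp_pos: [0.5795, 0.0804, 0.2498]
orientation: [-0.0, 0.714, 0.7, -0.0]
wrist_force: [0.4, -0.4, -0.2]
finger_gap: 0.0856
```

```bash
python3 d.py .580 .081 .101 89
```

```text
t 3.1 tcp [0.5795 0.0804 0.2498] gap 0.0856 F [ 0.4 -0.4 -0.2] j [ 0.    0.33  0.07  1.31 -0.    1.59]
shift tool cm [ 0.07  0.06 14.88] after turn cm [ 0.06  0.05 14.88] turn deg [-0.1  0.  -0.1]
```

Call:
{"method": "play_rows", "body": {
  "series": "100 0 0 3 0 0 0;100 0 0 3 0 0 0;100 0 0 3 0 0 0;100 0 0 3 0 0 0;100 0 0 1.5 0 0 0;100 0 0 1.4 0 0 0;100 0 0 0 0 0 0"
}}

```text
clock: 3.98
tcp_pos: [0.5793, 0.0803, 0.1006]
orientation: [-0.0, 0.714, 0.701, -0.0]
wrist_force: [0.6, 0.1, -0.1]
finger_gap: 0.0851
```

```bash
python3 - <<'E'
from h import *
snap('scene','s2',(220,140,420,280),4)
E
```

```text
(no output)
```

View pics/s2.png

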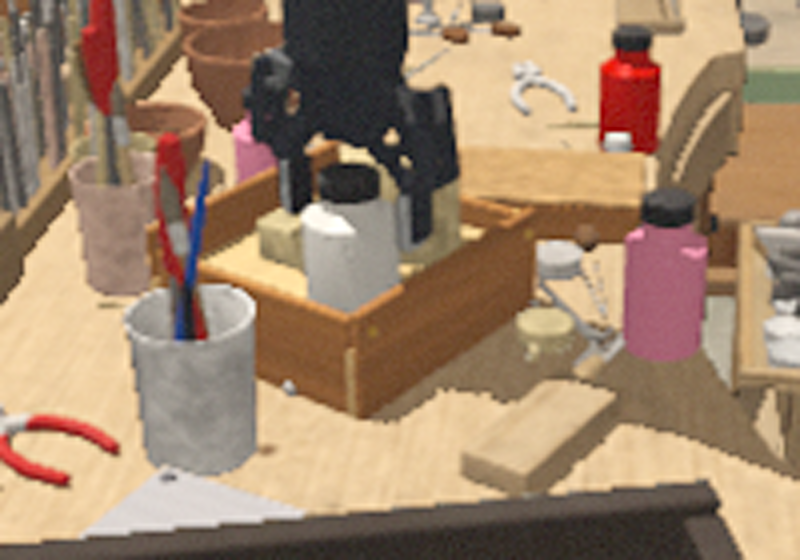

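The open fingers straddle the wide can, with tips at crop px (297,208) and (415,243) beside its upper body. I'll close now.

Call:
{"method": "play_rows", "body": {
  "series": "60 0 0 0 0 0 0;60 0 0 0 0 0 0;60 0 0 0 0 0 0;60 0 0 0 0 0 0;60 0 0 0 0 0 0;60 0 0 0 0 0 0",
  "newtons": 40
}}

```text
clock: 4.78
tcp_pos: [0.5809, 0.0804, 0.1028]
orientation: [0.001, 0.713, 0.701, 0.001]
wrist_force: [0.5, -0.5, 5.8]
finger_gap: 0.057
```

```bash
python3 d.py .5654 -.1967 .087 60
```

```text
t 4.78 tcp [0.5809 0.0804 0.1028] gap 0.057 F [ 0.5 -0.5  5.8] j [ 0.    0.42 -0.18  0.97 -0.    1.59]
shift tool cm [-27.73  -1.07   1.58] after turn cm [-24.77  12.51   1.58] turn deg [ 0.2 -0.  29. ]
```

Gap of 57 mm and a 2 mm rise suggest the pads caught the shoulder. I'll estimate the true fingertip height from the picture.

```bash
python3 - <<'E'
from h import *
a=proj('scene',[[.53,.08,z] for z in (.075,.085,.095,.105)]); b=proj('scene',[[.628,.08,z] for z in (.075,.085,.095,.105)])
print((a-[220,140])*4); print((b-[220,140])*4)
snap('scene','s3',(260,140,360,240),6)
E
```

```text
[[416.90788681 274.32921044]
 [416.54989347 259.59957507]
 [416.18880559 244.73987763]
 [415.82457669 229.74813161]]
[[294.87711066 236.11122279]
 [294.02866221 222.01197799]
 [293.17251954 207.79430502]
 [292.30856458 193.45648063]]
```

View pics/s3.png

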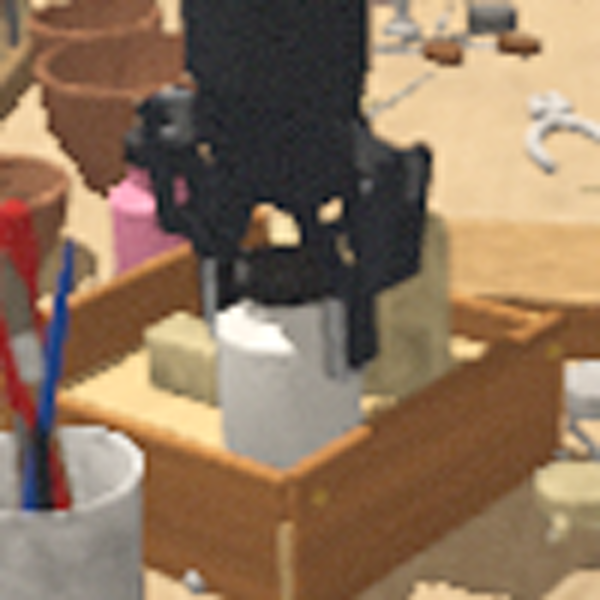

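Open, the tips are only 6 mm ahead of the TCP, so I'm gripping too high. I'll reopen and regrip about 11 mm lower.

Call:
{"method": "play_rows", "body": {
  "series": "100 0 0 0 0 0 0;100 0 0 0 0 0 0;100 0 0 0 0 0 0;100 0 0 0.5 0 0 0;100 0 0.1 0.5 0 0 0;100 0 0 0 0 0 0;64 0 0 0 0 0 0;64 0 0 0 0 0 0;64 0 0 0 0 0 0;64 0 0 0 0 0 0;64 0 0 0 0 0 0;64 0 0 0 0 0 0",
  "newtons": 40
}}

```text
clock: 6.32
tcp_pos: [0.5811, 0.0804, 0.0918]
orientation: [0.0, 0.713, 0.701, 0.0]
wrist_force: [-0.4, 0.5, 5.3]
finger_gap: 0.0577
```

```bash
python3 d.py .5654 -.1967 .078 60; python3 - <<'E'
from h import *
snap('scene','s4',(260,140,360,240),6)
E
```

```text
t 6.33 tcp [0.5811 0.0804 0.0918] gap 0.0577 F [-0.4  0.5  5.3] j [ 0.    0.43 -0.19  0.95 -0.    1.59]
shift tool cm [-27.73  -1.09   1.38] after turn cm [-24.78  12.49   1.38] turn deg [ 0.1 -0.  29. ]
```

View pics/s4.png

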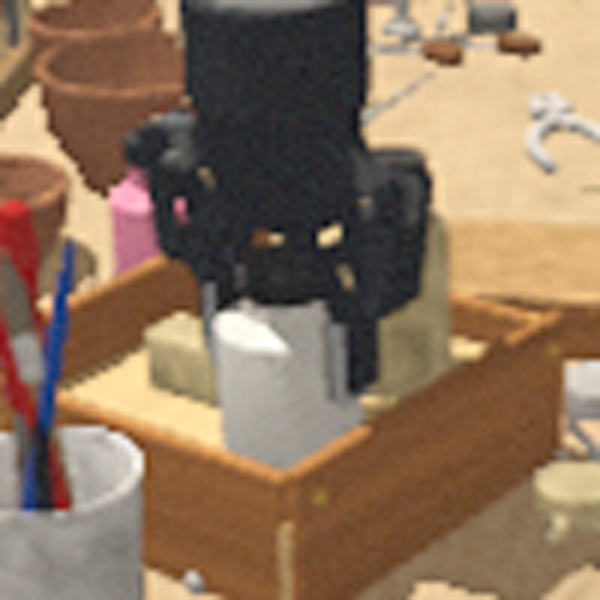

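Call:
{"method": "play_rows", "body": {
  "series": "64 0 0 -0.5 0 0 0;64 0 0 -1 0 0 0;64 0 0 -2.5 0 0 0;64 0 0 -3 0 0 0;64 0 0 -3 0 0 0;64 0 0 -2 0 0 0;64 0 0 0 0 0 0"
}}

```text
clock: 7.25
tcp_pos: [0.5817, 0.0804, 0.2132]
orientation: [0.001, 0.713, 0.701, 0.001]
wrist_force: [0.2, -0.0, -2.0]
finger_gap: 0.058
```

```bash
python3 d.py .5654 -.1967 .078 60; python3 - <<'E'
from h import *
snap('scene','s5',(220,90,420,230),4)
E
```

```text
t 7.25 tcp [0.5817 0.0804 0.2132] gap 0.058 F [ 0.2 -0.  -2. ] j [ 0.    0.35  0.    1.22 -0.    1.59]
shift tool cm [-27.73  -1.2   13.52] after turn cm [-24.81  12.44  13.52] turn deg [ 0.2 -0.  29. ]
```

View pics/s5.png

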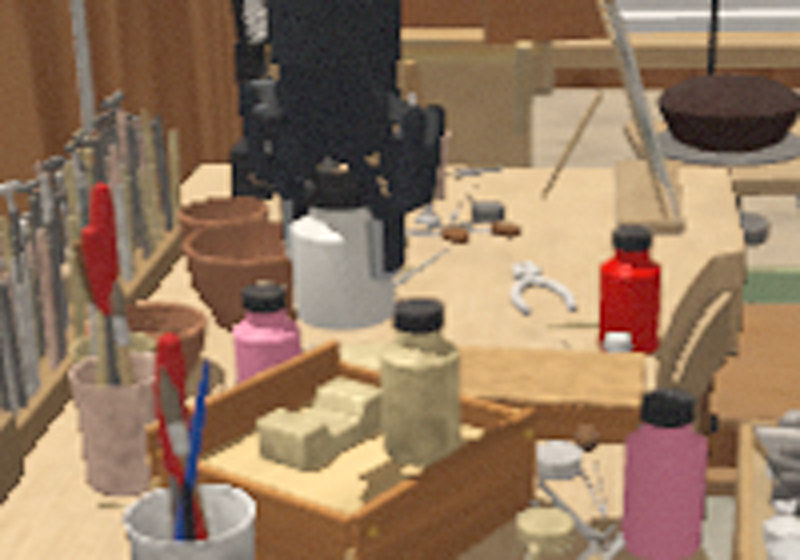

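The wide can is lifted and upright at crop px (345,260), and the slim can hasn't moved. I'll carry it to the mat.

Call:
{"method": "play_rows", "body": {
  "series": "64 0 0 -2 0 0 0;64 -3 -0.1 0 0 0 0;64 -4 -0.1 0 0 0 0;64 -4 -0.2 0 0 0 0;64 -4 -0.2 0 0 0 0;64 -4 -0.2 0 0 0 0;64 -4 -0.2 0 0 0 0;64 -3 -0.2 0 0 0 0;64 -1.7 0 0 0 0 9;64 0 0 0 0 0 10;64 0 0 0 0 0 10;64 0 0 0 0 0 0"
}}

```text
clock: 8.8
tcp_pos: [0.5632, -0.1962, 0.2297]
orientation: [-0.001, 0.866, 0.501, -0.001]
wrist_force: [-0.0, -0.3, -1.7]
finger_gap: 0.0577
```

```bash
python3 d.py .5654 -.1967 .078 60
```

```text
t 8.8 tcp [ 0.5632 -0.1962  0.2297] gap 0.0577 F [-0.  -0.3 -1.7] j [-0.47  0.36  0.07  1.28 -0.    1.62]
shift tool cm [ 0.07  0.26 15.17] after turn cm [ 0.07  0.22 15.17] turn deg [-0.2  0.   0.1]
```

Call:
{"method": "play_rows", "body": {
  "series": "64 0.1 0.2 3 0 0 0;64 0 0 3.5 0 0 0;64 0 0 3.5 0 0 0;64 0 0 2.5 0 0 0;64 0 0 1.5 0 0 0;64 0 0 0.6 0 0 0;64 0 0 0.4 0 0 0;64 0 0 0 0 0 0;64 0 0 0 0 0 0"
}}

```text
clock: 9.93
tcp_pos: [0.5667, -0.1968, 0.0821]
orientation: [0.001, 0.866, 0.5, 0.0]
wrist_force: [0.4, -0.4, -1.1]
finger_gap: 0.0578
```

```bash
python3 d.py .5654 -.1967 .078 60; python3 - <<'E'
from h import *
snap('scene','s6',(260,120,420,240),5)
E
```

```text
t 9.93 tcp [ 0.5667 -0.1968  0.0821] gap 0.0578 F [ 0.4 -0.4 -1.1] j [-0.47  0.46 -0.17  0.94 -0.    1.63]
shift tool cm [-0.05 -0.12  0.41] after turn cm [-0.05 -0.12  0.41] turn deg [0.1 0.  0. ]
```

View pics/s6.png

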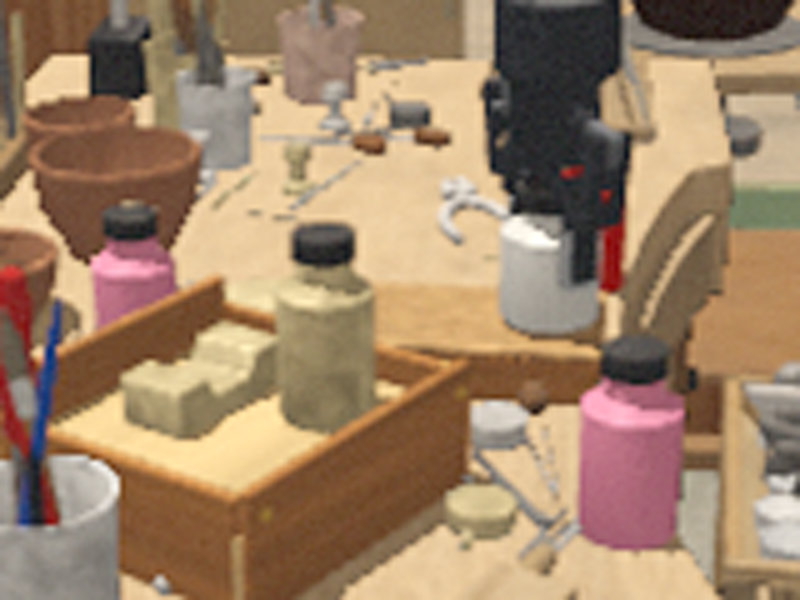

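The can is just above the mat (px (550,325)). I'll lower the last 4–5 mm and release.

Call:
{"method": "play_rows", "body": {
  "series": "64 0 0 0.2 0 0 0;64 0 0 0.2 0 0 0;64 0 0 0.1 0 0 0;64 0 0 0 0 0 0"
}}

```text
clock: 10.48
tcp_pos: [0.5663, -0.1966, 0.0778]
orientation: [0.001, 0.866, 0.5, 0.0]
wrist_force: [-2.6, 1.9, 7.5]
finger_gap: 0.0576
```

Contact force is 7.5 N up. Releasing now, then rising.

Call:
{"method": "play_rows", "body": {
  "series": "75 0 0 0 0 0 0;85 0 0 0 0 0 0;95 0 0 0 0 0 0;100 0 0 0 0 0 0;100 0 0 0 0 0 0;100 0 0 -1.5 0 0 0;100 0 0 -4 0 0 0;100 0 0 -5 0 0 0;100 0 0 -5 0 0 0;100 0 0 -1.5 0 0 0;100 0 0 0 0 0 0"
}}

```text
clock: 11.85
tcp_pos: [0.5668, -0.1968, 0.248]
orientation: [0.001, 0.866, 0.5, 0.001]
wrist_force: [0.0, -0.8, -0.4]
finger_gap: 0.0851
```

```bash
python3 d.py .5805 .0055 .2 89; python3 - <<'E'
from h import *
snap('top','t7',(175,140,405,290),3.4)
snap('scene','s7',(260,120,420,240),5)
E
```

```text
t 11.85 tcp [ 0.5668 -0.1968  0.248 ] gap 0.0851 F [ 0.  -0.8 -0.4] j [-0.47  0.36  0.11  1.31 -0.    1.63]
shift tool cm [18.21 -8.94  4.77] after turn cm [20.25  1.02  4.8 ] turn deg [  0.2   0.  -29. ]
```

View pics/s7.png

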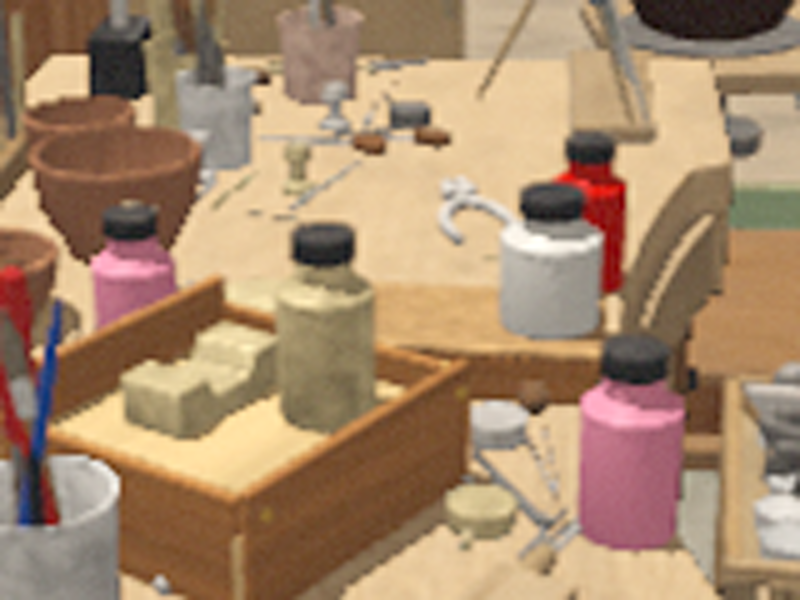

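View pics/t7.png

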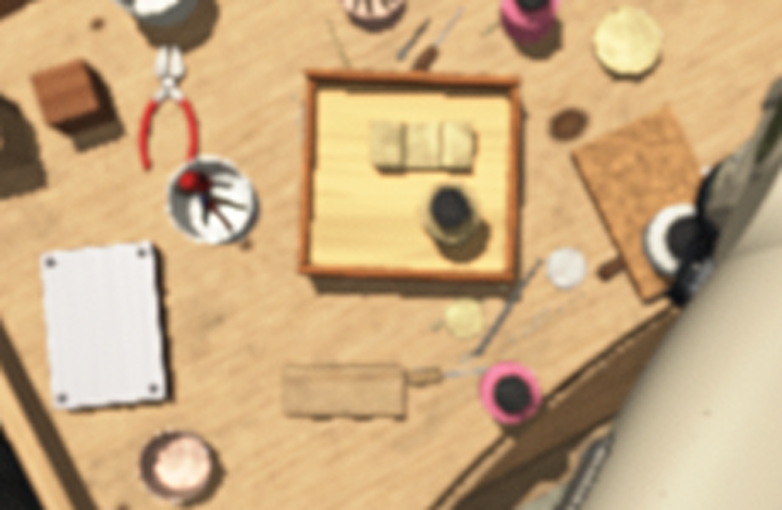

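The wide can stands on the mat in both views (top crop px (683,238)). Next, the slim can.

Call:
{"method": "play_rows", "body": {
  "series": "100 0 0 0 0 0 -9.5;100 0 0 0 0 0 -10;100 0 0 0 0 0 -9.5;100 5 0.3 0 0 0 0;100 5 0.3 0 0 0 0;100 5 0.2 0 0 0 0;100 4 0.2 0 0 0 0;100 1.35 0 0 0 0 0;100 0 0 5 0 0 0;100 0 0 0 0 0 0"
}}

```text
clock: 13.2
tcp_pos: [0.576, 0.0068, 0.1914]
orientation: [-0.004, 0.713, 0.701, -0.003]
wrist_force: [-0.7, 0.2, -0.6]
finger_gap: 0.0853
```

```bash
python3 d.py .581 .0065 .104 89
```

```text
t 13.2 tcp [0.576  0.0068 0.1914] gap 0.0853 F [-0.7  0.2 -0.6] j [-0.13  0.35 -0.05  1.18 -0.    1.46]
shift tool cm [-0.03  0.59  8.74] after turn cm [-0.02  0.5   8.74] turn deg [-0.6 -0.  -0. ]
```

Call:
{"method": "play_rows", "body": {
  "series": "100 0 0 0 0 0 0;100 0 0 0 0 0 0"
}}

```text
clock: 13.45
tcp_pos: [0.5808, 0.006, 0.1981]
orientation: [0.001, 0.714, 0.701, 0.001]
wrist_force: [0.3, 0.4, 0.2]
finger_gap: 0.0855
```

```bash
python3 d.py .581 .0065 .104 89
```

```text
t 13.45 tcp [0.5808 0.006  0.1981] gap 0.0855 F [0.3 0.4 0.2] j [-0.13  0.34 -0.04  1.18 -0.    1.46]
shift tool cm [ 0.05 -0.01  9.41] after turn cm [0.05 0.01 9.41] turn deg [ 0.2  0.  -0.1]
```

Call:
{"method": "play_rows", "body": {
  "series": "100 0 0 2.5 0 0 0;100 0 0 2.5 0 0 0;100 0 0 2 0 0 0;100 0 0 1.5 0 0 0;100 0 0 0.9 0 0 0;100 0 0 0 0 0 0;56 0 0 0 0 0 0;56 0 0 0 0 0 0;56 0 0 0 0 0 0;56 0 0 0 0 0 0;56 0 0 0 0 0 0;56 0 0 0 0 0 0"
}}

```text
clock: 14.95
tcp_pos: [0.5805, 0.0068, 0.1034]
orientation: [0.001, 0.713, 0.701, 0.001]
wrist_force: [0.4, 0.8, 5.2]
finger_gap: 0.0501
```

Call:
{"method": "play_rows", "body": {
  "series": "56 0 0 0 0 0 0;56 0 0 0 0 0 0"
}}

```text
clock: 15.2
tcp_pos: [0.5804, 0.0067, 0.1034]
orientation: [0.001, 0.713, 0.701, 0.001]
wrist_force: [0.2, 1.1, 6.2]
finger_gap: 0.0502
```

```bash
python3 d.py .6406 -.1593 .09 60;  python3 - <<'E'
from h import *
snap('scene','s8',(260,120,420,240),5)
E
```

```text
t 15.2 tcp [0.5804 0.0067 0.1034] gap 0.0502 F [0.2 1.1 6.2] j [-0.13  0.41 -0.19  0.97 -0.    1.46]
shift tool cm [-16.49   6.3    1.35] after turn cm [-11.37  13.51   1.34] turn deg [ 0.1 -0.  29. ]
```

View pics/s8.png

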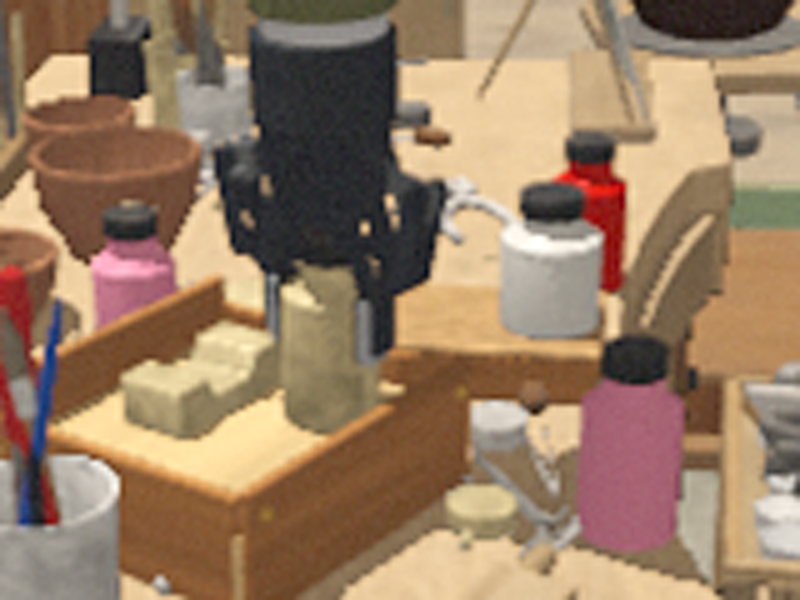

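The slim can is gripped on its body. I'll lift it and carry it to the mat's far end.

Call:
{"method": "play_rows", "body": {
  "series": "56 0 0 -1 0 0 0;56 0 0 -2.5 0 0 0;56 0 0 -3.5 0 0 0;56 0 0 -3.5 0 0 0;56 -2.5 1 -2 0 0 0;56 -4 1.5 0 0 0 0;56 -4 1.5 0 0 0 0;56 -4 1.5 0 0 0 0;56 -2 0.8 0 0 0 9;56 0 0 0 0 0 10;56 0 0 0 0 0 10;56 0 0 0 0 0 0"
}}

```text
clock: 16.75
tcp_pos: [0.6395, -0.1594, 0.2271]
orientation: [-0.0, 0.866, 0.501, -0.0]
wrist_force: [-0.4, 0.3, -1.7]
finger_gap: 0.05
```

Call:
{"method": "play_rows", "body": {
  "series": "56 0 0 0 0 0 0"
}}

```text
clock: 16.88
tcp_pos: [0.6396, -0.1592, 0.2272]
orientation: [-0.0, 0.865, 0.501, -0.0]
wrist_force: [-0.2, -0.7, -0.9]
finger_gap: 0.05
```

```bash
python3 d.py .6406 -.1593 .0895 60
```

```text
t 16.88 tcp [ 0.6396 -0.1592  0.2272] gap 0.05 F [-0.2 -0.7 -0.9] j [-0.37  0.49  0.25  1.33 -0.    1.73]
shift tool cm [ 0.04  0.1  13.77] after turn cm [ 0.04  0.09 13.77] turn deg [-0.   0.   0.2]
```

Call:
{"method": "play_rows", "body": {
  "series": "56 0 0.1 3 0 0 0;56 0 0 3 0 0 0;56 0 0 3 0 0 0;56 0 0 2 0 0 0;56 0 0 1.3 0 0 0;56 0 0 0.7 0 0 0;56 0 0 0.4 0 0 0;56 0 0 0 0 0 0;56 0 0 0 0 0 0"
}}

```text
clock: 18.0
tcp_pos: [0.6411, -0.16, 0.0941]
orientation: [0.001, 0.866, 0.5, 0.0]
wrist_force: [-0.2, 0.3, -1.8]
finger_gap: 0.05
```

Call:
{"method": "play_rows", "body": {
  "series": "56 0 0 0.2 0 0 0;56 0 0 0.2 0 0 0;56 0 0 0 0 0 0"
}}

```text
clock: 18.38
tcp_pos: [0.6408, -0.1599, 0.0895]
orientation: [0.0, 0.866, 0.5, 0.0]
wrist_force: [1.0, 0.1, -0.7]
finger_gap: 0.0502
```

Call:
{"method": "play_rows", "body": {
  "series": "56 0 0 0.1 0 0 0;56 0 0 0 0 0 0;66 0 0 0 0 0 0;78 0 0 0 0 0 0;90 0 0 0 0 0 0;100 0 0 0 0 0 0;100 0 0 0 0 0 0;100 0 0 -1.5 0 0 0;100 0 0 -4 0 0 0;100 0 0 -5 0 0 0;100 0 0 -5 0 0 0;100 0 0 0 0 0 0"
}}

```text
clock: 19.88
tcp_pos: [0.643, -0.1607, 0.2502]
orientation: [0.004, 0.866, 0.5, 0.003]
wrist_force: [0.0, -0.4, -0.3]
finger_gap: 0.0851
```

Call:
{"method": "play_rows", "body": {
  "series": "65 0 0 0 0 0 -9.5;65 0 0 0 0 0 -10;65 0 0 0 0 0 -9.5;65 0 0 0 0 0 0"
}}

```text
clock: 20.38
tcp_pos: [0.6404, -0.1597, 0.243]
orientation: [-0.0, 0.714, 0.7, -0.0]
wrist_force: [-0.1, -0.0, 0.2]
finger_gap: 0.0555
```

```bash
python3 d.py .643 .033 .15 89;  python3 - <<'E'
from h import *
snap('scene','s9',(260,120,420,240),5)
snap('top','t9',(250,150,410,270),5)
E
```

```text
t 20.38 tcp [ 0.6404 -0.1597  0.243 ] gap 0.0555 F [-0.1 -0.   0.2] j [-0.37  0.49  0.29  1.37 -0.    1.22]
shift tool cm [19.27 -0.1   9.3 ] after turn cm [19.27 -0.07  9.3 ] turn deg [-0.  -0.  -0.1]
```

View pics/s9.png

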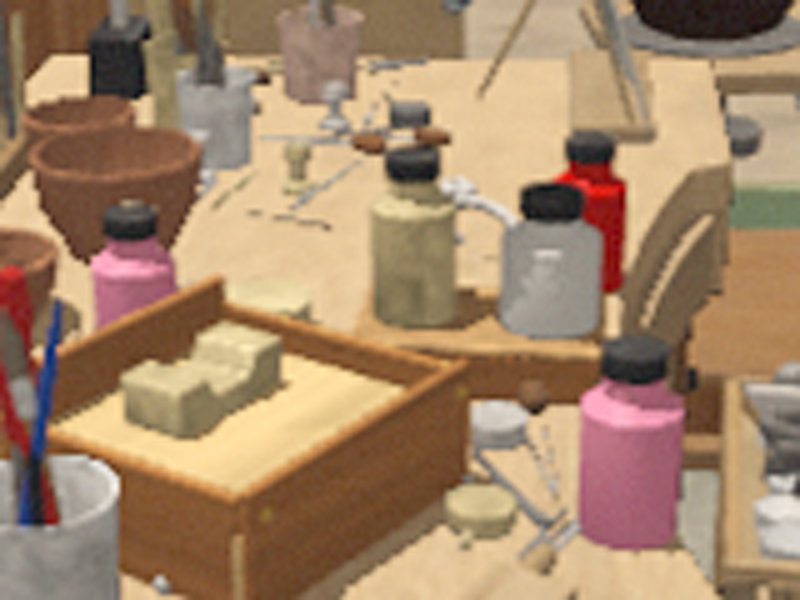

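View pics/t9.png

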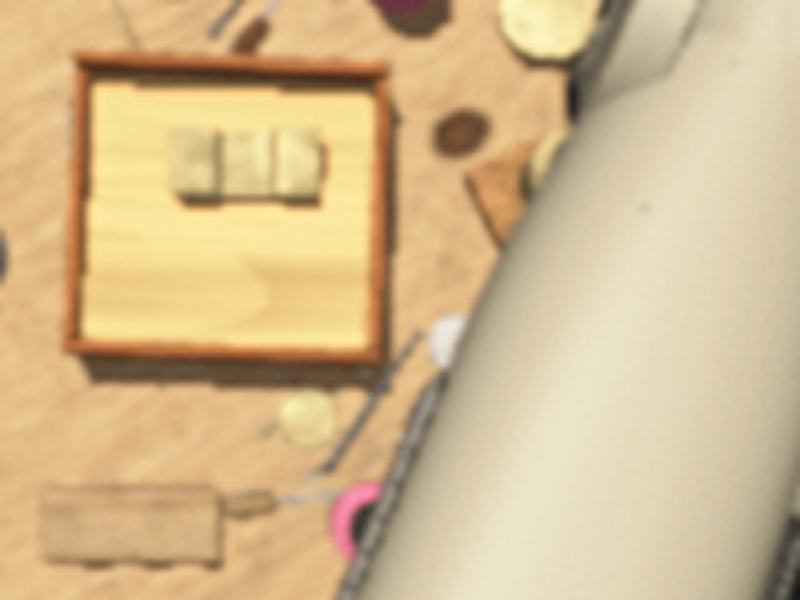

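Both cans stand on the mat. The vee block's top spans about crop px (171–322, 128–193).

```bash
python3 - <<'E'
from h import *
c=lambda p:(np.float64(p)+.5)/5-.5+[250,150]
print(ray('top',c([[171,129],[322,131],[321,194],[170,192],[246,161.5]]),.076).round(4))
c2=lambda p:(np.float64(p)+.5)/5-.5+[260,120]
# scene: top-face corners: left part (122,375)front-left..., right (283,345)
print(ray('scene',c2([[122,376],[172,402],[280,342],[228,322]]),.076).round(4))
E
```

```text
[[ 0.6642  0.0778  0.076 ]
 [ 0.6651 -0.0124  0.076 ]
 [ 0.6272 -0.0126  0.076 ]
 [ 0.6263  0.0773  0.076 ]
 [ 0.6457  0.0326  0.076 ]]
[[ 0.6651  0.076   0.076 ]
 [ 0.6221  0.0857  0.076 ]
 [ 0.6231 -0.0059  0.076 ]
 [ 0.6645 -0.0118  0.076 ]]
```

Call:
{"method": "play_rows", "body": {
  "series": "65 4 0 0 0 0 0;65 5 0 0 0 0 0;65 5 0 0 0 0 0;65 4 0.1 0 0 0 0;65 1.3 0.1 1 0 0 0;65 0 0.1 3.5 0 0 0;65 0 0 3.5 0 0 0;65 0 0 2.5 0 0 0;65 0 0 0 0 0 0;65 0 0 0 0 0 0"
}}

```text
clock: 21.72
tcp_pos: [0.6475, 0.0325, 0.139]
orientation: [0.0, 0.714, 0.7, 0.0]
wrist_force: [0.8, 0.4, -0.1]
finger_gap: 0.0557
```

```bash
python3 d.py .6445 .0335 .066 89; python3 - <<'E'
from h import *
snap('scene','s10',(240,120,400,240),5)
E
```

```text
t 21.73 tcp [0.6475 0.0325 0.139 ] gap 0.0557 F [ 0.8  0.4 -0.1] j [-0.07  0.5   0.06  1.12 -0.    1.52]
shift tool cm [ 0.1  -0.31  7.3 ] after turn cm [ 0.1 -0.3  7.3] turn deg [ 0.1  0.  -0.1]
```

View pics/s10.png

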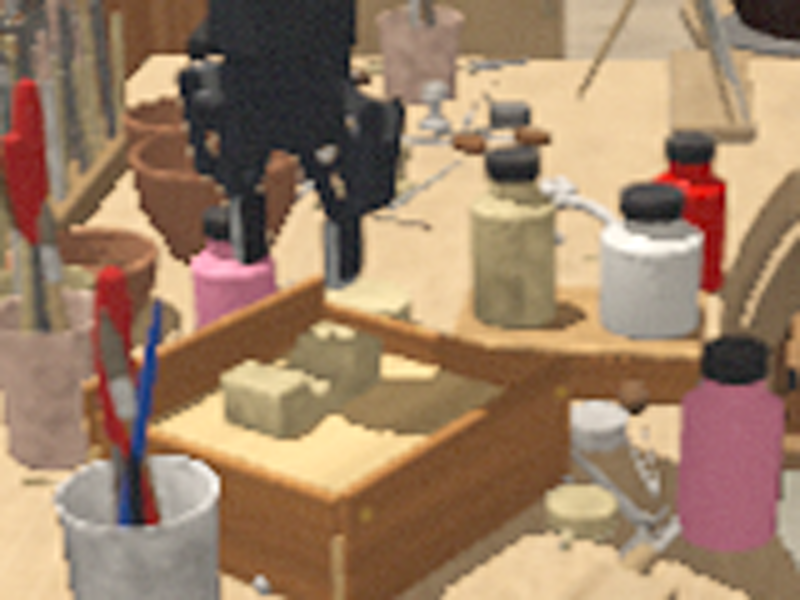

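Fingers are open above the block, nothing nearby. I'll descend in small steps and watch the force.

Call:
{"method": "play_rows", "body": {
  "series": "65 0.1 -0.3 2 0 0 0;65 0 0 2 0 0 0;65 0 0 1.5 0 0 0;65 0 0 1 0 0 0;65 0 0 0.4 0 0 0;65 0 0 0.2 0 0 0;65 0 0 0 0 0 0"
}}

```text
clock: 22.65
tcp_pos: [0.6443, 0.0341, 0.0676]
orientation: [0.0, 0.713, 0.701, 0.0]
wrist_force: [0.1, -0.5, -0.2]
finger_gap: 0.0557
```

```bash
python3 d.py .6445 .0335 .066 89; python3 - <<'E'
from h import *
snap('scene','s11',(240,140,340,240),6)
E
```

```text
t 22.65 tcp [0.6443 0.0341 0.0676] gap 0.0557 F [ 0.1 -0.5 -0.2] j [-0.07  0.55 -0.05  0.97 -0.    1.52]
shift tool cm [-0.06  0.02  0.16] after turn cm [-0.06  0.02  0.16] turn deg [ 0.  0. -0.]
```

View pics/s11.png

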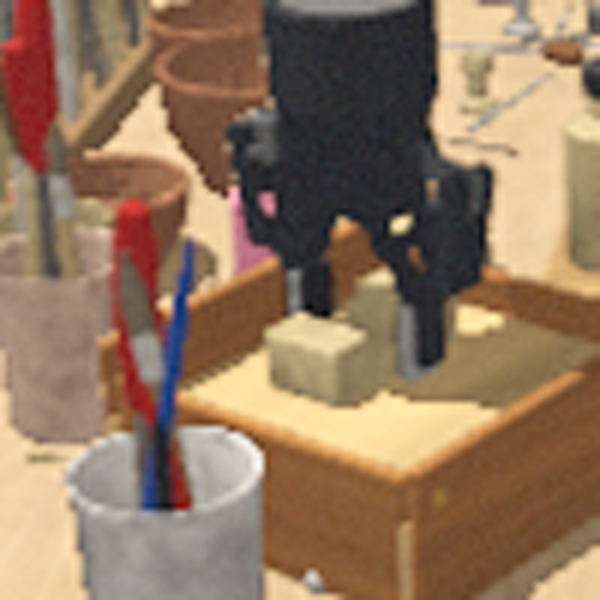

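Call:
{"method": "play_rows", "body": {
  "series": "65 0 0 0.2 0 0 0;65 0 0 0.1 0 0 0;42 0 0 0 0 0 0;42 0 0 0 0 0 0;42 0 0 0 0 0 0;42 0 0 0 0 0 0;42 0 0 0 0 0 0",
  "newtons": 90
}}

```text
clock: 23.58
tcp_pos: [0.6449, 0.0341, 0.0661]
orientation: [0.001, 0.713, 0.701, 0.001]
wrist_force: [-2.3, -0.1, 7.7]
finger_gap: 0.0378
```

```bash
python3 d.py .6445 .0335 .066 89; python3 - <<'E'
from h import *
snap('scene','s12',(240,140,340,240),6)
E
```

```text
t 23.57 tcp [0.6449 0.0341 0.0661] gap 0.0378 F [-2.3 -0.1  7.7] j [-0.07  0.55 -0.05  0.96 -0.    1.52]
shift tool cm [-0.06 -0.04  0.01] after turn cm [-0.06 -0.04  0.01] turn deg [ 0.1  0.  -0. ]
```

View pics/s12.png

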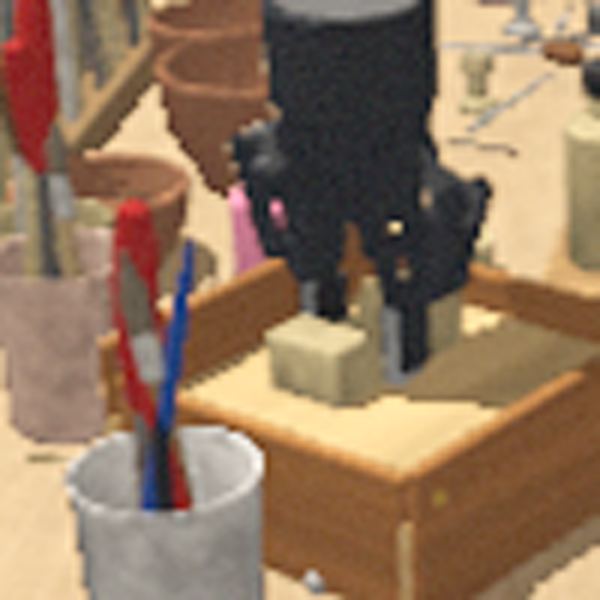

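Call:
{"method": "play_rows", "body": {
  "series": "30 0 0 0 0 0 0;30 0 0 0 0 0 0;30 0 0 -0.5 0 0 0;30 0 0 -0.7 0 0 0;30 0 0 -1 0 0 0;30 0 0 -1.5 0 0 0;30 0 0 0 0 0 0"
}}

```text
clock: 24.5
tcp_pos: [0.6455, 0.0341, 0.1034]
orientation: [0.001, 0.713, 0.701, 0.001]
wrist_force: [0.7, -0.1, -6.1]
finger_gap: 0.0381
```

```bash
python3 d.py .6445 .0335 .066 89; python3 - <<'E'
from h import *
snap('scene','s13',(240,140,340,240),6)
E
```

```text
t 24.5 tcp [0.6455 0.0341 0.1034] gap 0.0381 F [ 0.7 -0.1 -6.1] j [-0.07  0.52 -0.01  1.04 -0.    1.52]
shift tool cm [-0.06 -0.12  3.74] after turn cm [-0.06 -0.1   3.74] turn deg [ 0.2  0.  -0. ]
```

View pics/s13.png

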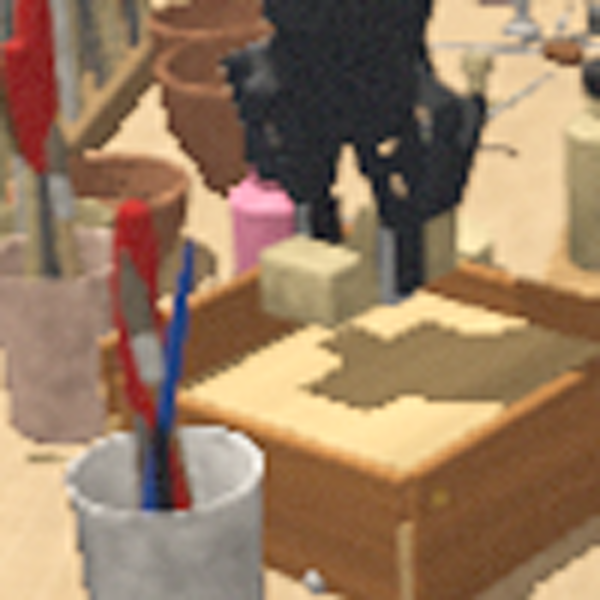

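It's lifted level and the load reads 6 N. I'll raise it, pull back over the front rail, cross to the plate and turn.

Call:
{"method": "play_rows", "body": {
  "series": "30 0 0 -3 0 0 0;30 0 0 -4 0 0 0;30 0 0 -4 0 0 0;30 0 -3 -2 0 0 0;30 0 -4 0 0 0 0;30 0 -4 0 0 0 0;30 0 -4 0 0 0 0;30 2 -1.4 0 0 0 0;30 4 0 0 0 0 0;30 4 0 0 0 0 0;30 4 0 0 0 0 0;30 4 0 0 0 0 0"
}}

```text
clock: 26.05
tcp_pos: [0.4829, 0.2182, 0.2311]
orientation: [0.0, 0.713, 0.701, -0.0]
wrist_force: [-0.2, -0.1, -5.4]
finger_gap: 0.0377
```

Call:
{"method": "play_rows", "body": {
  "series": "30 4 0 0 0 0 0;30 4 0 0 0 0 0;30 2.3 0 0 0 0 0;30 0 0 0 0 0 -9;30 0 0 0 0 0 -10;30 0 0 0 0 0 -10;30 0 0 0 0 0 -10;30 0 0 0 0 0 -10;30 0 0 0 0 0 -10;30 0 0 0 0 0 -10;30 0 0 0 0 0 -10;30 0 0 0 0 0 -10"
}}

```text
clock: 27.55
tcp_pos: [0.4849, 0.3194, 0.231]
orientation: [-0.0, 0.015, 1.0, -0.0]
wrist_force: [1.1, 0.5, -6.8]
finger_gap: 0.0379
```

Call:
{"method": "play_rows", "body": {
  "series": "30 0 0 0 0 0 -9;30 0 0 0 0 0 0;30 0 0 0 0 0 0"
}}

```text
clock: 27.92
tcp_pos: [0.485, 0.3198, 0.2311]
orientation: [-0.0, -0.06, 0.998, -0.0]
wrist_force: [0.1, 0.2, -6.1]
finger_gap: 0.0377
```

```bash
python3 d.py .4816 .3169 .055 187; python3 - <<'E'
from h import *
snap('scene','s14')
snap('top','t14',(175,140,405,290),3.4)
E
```

```text
t 27.93 tcp [0.485  0.3198 0.2311] gap 0.0377 F [ 0.1  0.2 -6.1] j [ 0.44  0.33  0.02  1.26 -0.    0.33]
shift tool cm [ 0.37 -0.24 17.61] after turn cm [ 0.37 -0.24 17.61] turn deg [-0.  -0.  -0.2]
```

View pics/s14.png

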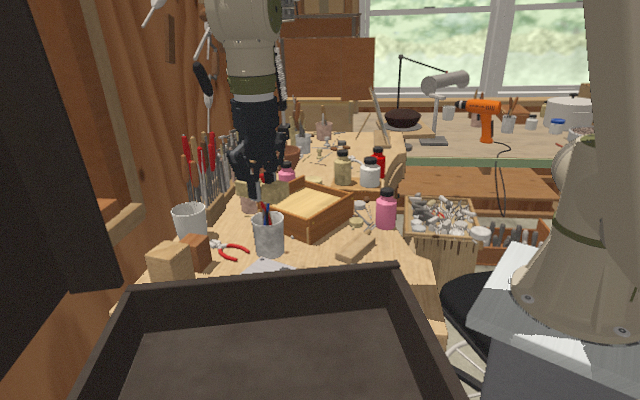

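View pics/t14.png

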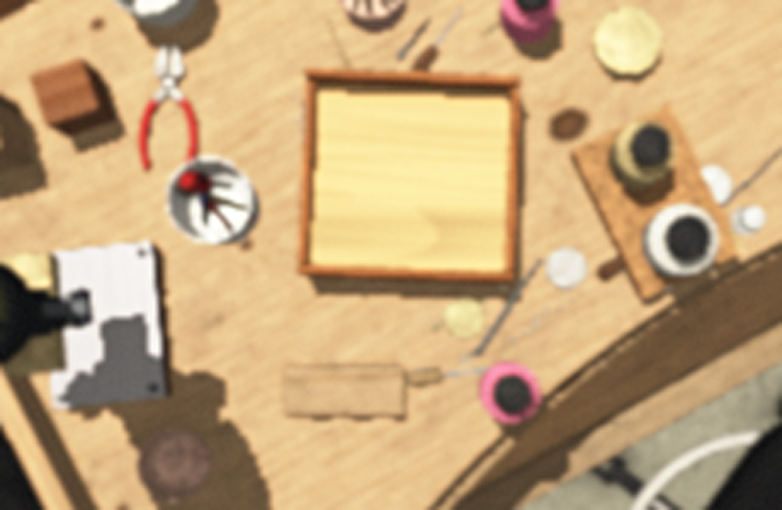

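```bash
python3 - <<'E'
from h import *
P=[[.485,.3198,.231],[.4816,.3169,.034]]
print(proj('scene',P),(proj('top',P)-[175,140])*3.4)
K,d,r,t=cal('scene'); print(cv2.Rodrigues(r)[0]@np.array(P).T+t[:,None])
E
```

```text
[[261.98832418 186.34976514]
 [272.98237    277.55261327]] [[ 31.59005972 315.48158098]
 [100.62968158 323.48557744]]
[[-0.10459216 -0.09517411]
 [-0.02031376  0.15798178]
 [ 0.69846661  0.78183909]]
```

The projections match both views: gripper over the plate (scene px (262,186)) and cans upright on the mat. Descending.

Call:
{"method": "play_rows", "body": {
  "series": "30 0.3 -0.2 3 0 0 0;30 0 0 3.5 0 0 0;30 0 0 3.5 0 0 0;30 0 0 3 0 0 0;30 0 0 2 0 0 0;30 0 0 1.2 0 0 0;30 0 0 0.5 0 0 0;30 0 0 0 0 0 0;30 0 0 0 0 0 0"
}}

```text
clock: 29.15
tcp_pos: [0.483, 0.318, 0.0652]
orientation: [0.001, -0.061, 0.998, 0.0]
wrist_force: [-0.0, -0.7, -5.8]
finger_gap: 0.0376
```

```bash
python3 d.py .4816 .3169 .052 187; python3 - <<'E'
from h import *
snap('scene','s15',(200,180,340,290),5)
snap('top','t15',(165,190,265,265),7)
E
```

```text
t 29.15 tcp [0.483  0.318  0.0652] gap 0.0376 F [-0.  -0.7 -5.8] j [ 0.44  0.44 -0.25  0.88 -0.    0.32]
shift tool cm [ 0.16 -0.09  1.32] after turn cm [ 0.16 -0.09  1.32] turn deg [ 0.   0.1 -0. ]
```

View pics/s15.png

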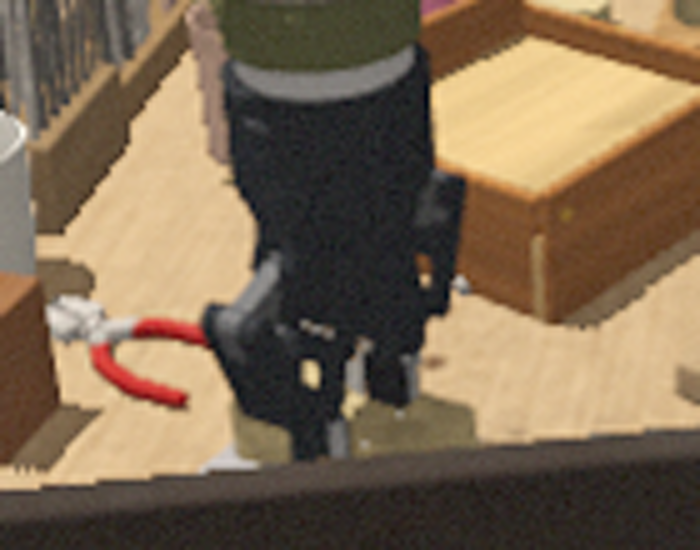

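View pics/t15.png

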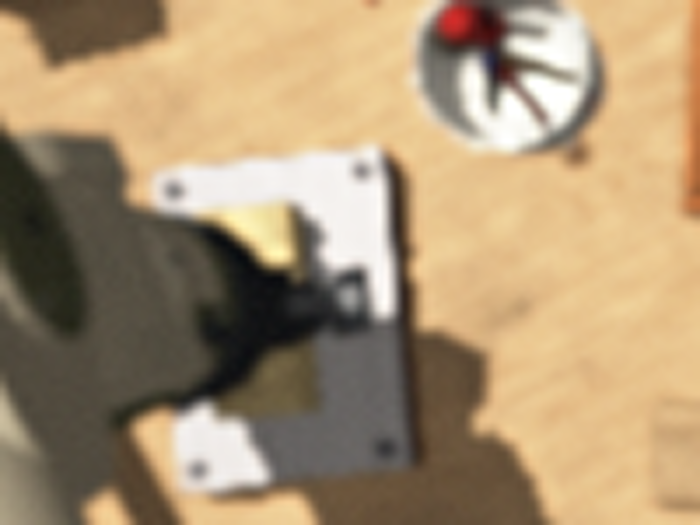

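```bash
python3 - <<'E'
from h import *
c=lambda p:(np.float64(p)+.5)/7-.5+[165,190]
W=ray('top',c([[298,205],[319,411]]),.075);print(W.round(4), W.mean(0)+[-.02*np.sin(np.radians(-7))*0,.02,0])
Q=ray('top',c([[153,172],[386,147],[412,465],[180,492]]),.034);print(Q.round(4),Q.mean(0).round(4))
print(ray('top',c([[174,190],[362,171],[385,447],[198,470]]),.034).mean(0))
E
```

```text
[[0.5295 0.3011 0.075 ]
 [0.4431 0.2885 0.075 ]] [0.48632478 0.31480143 0.075     ]
[[0.5444 0.3756 0.034 ]
 [0.5577 0.2738 0.034 ]
 [0.4198 0.2569 0.034 ]
 [0.4058 0.3573 0.034 ]] [0.4819 0.3159 0.034 ]
[0.48161039 0.31715878 0.034     ]
```

The vee block is within about 2 mm of the plate's middle and aligned with it. Lowering to contact.

Call:
{"method": "play_rows", "body": {
  "series": "30 0.2 -0.1 0.5 0 0 0;30 0 0 0.4 0 0 0;30 0 0 0.2 0 0 0;30 0 0 0.1 0 0 0;30 0 0 0.1 0 0 0;30 0 0 0 0 0 0"
}}

```text
clock: 30.0
tcp_pos: [0.4803, 0.3163, 0.0521]
orientation: [0.0, -0.061, 0.998, -0.0]
wrist_force: [-3.8, -2.4, 5.6]
finger_gap: 0.0378
```

Call:
{"method": "play_rows", "body": {
  "series": "40 0 0 0 0 0 0;48 0 0 0 0 0 0;56 0 0 0 0 0 0;64 0 0 0 0 0 0;64 0 0 0 0 0 0;64 0 0 -1.5 0 0 0;64 0 0 -3 0 0 0;64 0 0 -4 0 0 0;64 0 0 -4 0 0 0;64 0 0 0 0 0 9;64 0 0 0 0 0 10;64 0 0 0 0 0 10"
}}

```text
clock: 31.5
tcp_pos: [0.4807, 0.3165, 0.1777]
orientation: [0.001, 0.194, 0.981, 0.0]
wrist_force: [0.0, 0.2, -0.0]
finger_gap: 0.0546
```

Call:
{"method": "play_rows", "body": {
  "series": "64 0 0 0 0 0 10;64 0 0 0 0 0 10;64 0 0 0 0 0 10;64 0 0 0 0 0 10;64 0 0 0 0 0 10;64 0 0 0 0 0 10;64 0 0 0 0 0 9;64 0 0 0 0 0 0"
}}

```text
clock: 32.5
tcp_pos: [0.4807, 0.3165, 0.1773]
orientation: [0.0, 0.713, 0.701, 0.001]
wrist_force: [-0.1, 0.7, -0.3]
finger_gap: 0.0547
```

```bash
python3 d.py .4275 .098 .15 90
```

```text
t 32.5 tcp [0.4807 0.3165 0.1773] gap 0.0547 F [-0.1  0.7 -0.3] j [ 0.44  0.34 -0.09  1.13 -0.    2.03]
shift tool cm [-21.93  -4.97   2.71] after turn cm [-21.85  -5.32   2.73] turn deg [ 0.1 -0.  -0.9]
```

Call:
{"method": "play_rows", "body": {
  "series": "75 -4 -1 0 0 0 0;75 -4 -1 0 0 0 0;75 -4 -1 0 0 0 0;75 -4 -1 0 0 0 0;75 -4 -1 0 0 0 0;75 -1.8 -0.3 0 0 0 -1;75 0 0 2 0 0 0;75 0 0 0 0 0 0;75 0 0 0 0 0 0"
}}

```text
clock: 33.62
tcp_pos: [0.4239, 0.0995, 0.157]
orientation: [0.0, 0.707, 0.708, 0.0]
wrist_force: [-1.1, 0.5, 0.8]
finger_gap: 0.064
```

```bash
python3 d.py .4275 .098 .022 90; python3 - <<'E'
from h import *
snap('scene','s16',(250,140,410,270),4.6)
snap('top','t16',(175,140,405,290),3.4)
E
```

```text
t 33.62 tcp [0.4239 0.0995 0.157 ] gap 0.064 F [-1.1  0.5  0.8] j [ 0.05  0.1  -0.46  1.01 -0.    1.62]
shift tool cm [-0.15  0.35 13.5 ] after turn cm [-0.15  0.36 13.5 ] turn deg [0.  0.  0.1]
```

View pics/s16.png

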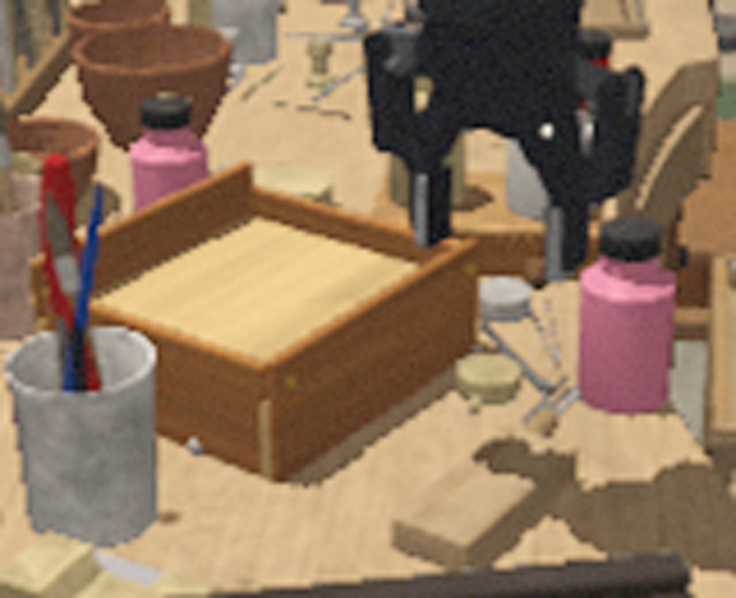

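View pics/t16.png

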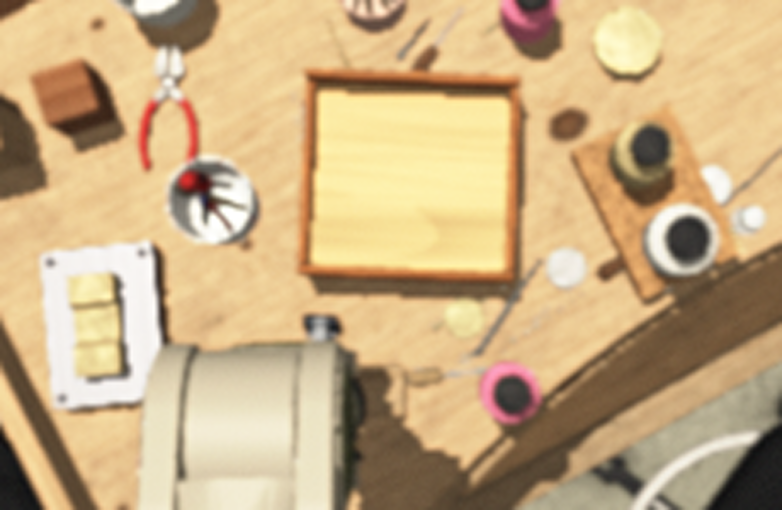

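The vee block lies centred and aligned on the plate (top crop px (95,326)), and both cans stand on the mat. Next, the offcut.

Call:
{"method": "play_rows", "body": {
  "series": "75 -0.1 0.3 3 0 0 0;75 0 0 3 0 0 0;75 0 0 3 0 0 0;75 0 0 2 0 0 0;75 0 0 1.2 0 0 0;75 0 0 0.6 0 0 0;75 0 0 0 0 0 0;75 0 0 0 0 0 0"
}}

```text
clock: 34.72
tcp_pos: [0.4273, 0.0984, 0.0289]
orientation: [0.0, 0.707, 0.707, 0.0]
wrist_force: [-0.1, -0.7, 0.2]
finger_gap: 0.0644
```

```bash
python3 d.py .4275 .098 .019 90; python3 - <<'E'
from h import *
snap('scene','s17',(280,160,410,270),5.5)
E
```

```text
t 34.73 tcp [0.4273 0.0984 0.0289] gap 0.0644 F [-0.1 -0.7  0.2] j [ 0.04  0.25 -0.64  0.68 -0.    1.61]
shift tool cm [-0.04  0.02  0.99] after turn cm [-0.04  0.02  0.99] turn deg [0.1 0.  0. ]
```

View pics/s17.png

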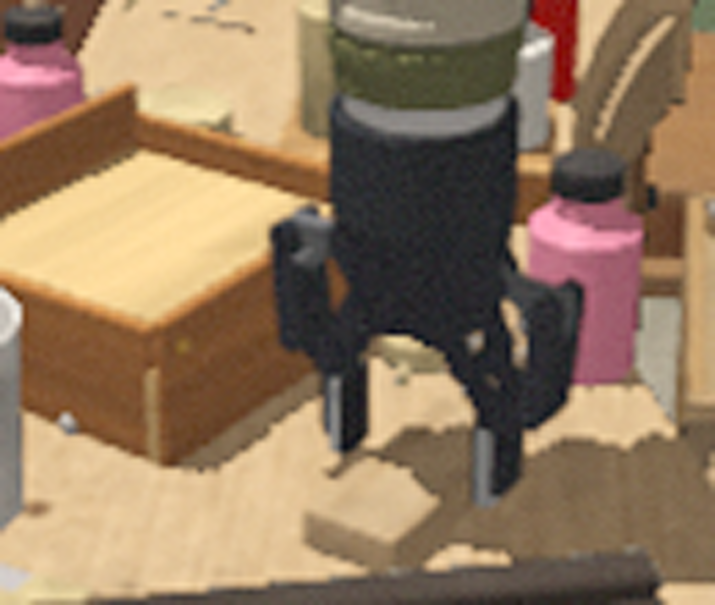

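Call:
{"method": "play_rows", "body": {
  "series": "75 0 0 0.5 0 0 0;75 0 0 0.5 0 0 0;75 0 0 0 0 0 0;45 0 0 0 0 0 0;45 0 0 0 0 0 0;45 0 0 0 0 0 0;45 0 0 0 0 0 0;45 0 0 0 0 0 0;40 0 0 0 0 0 0",
  "newtons": 60
}}

```text
clock: 35.9
tcp_pos: [0.4269, 0.0984, 0.0186]
orientation: [0.0, 0.707, 0.707, 0.0]
wrist_force: [-1.3, -0.3, 5.3]
finger_gap: 0.0437
```

Call:
{"method": "play_rows", "body": {
  "series": "40 0 0 -0.5 0 0 0;40 0 0 -1.5 0 0 0;40 0 0 -3 0 0 0;40 0 0 -3.5 0 0 0;40 0 0 -3.5 0 0 0;40 0 0 -3 0 0 0;40 0 0 0 0 0 0;40 0 0 0 0 0 0"
}}

```text
clock: 36.9
tcp_pos: [0.4261, 0.0983, 0.1676]
orientation: [-0.0, 0.707, 0.707, -0.0]
wrist_force: [0.1, -0.2, -0.2]
finger_gap: 0.044
```

```bash
python3 d.py .648 .0415 .15 89; python3 - <<'E'
from h import *
snap('scene','s18',(260,120,420,240),5)
E
```

```text
t 36.9 tcp [0.4261 0.0983 0.1676] gap 0.044 F [ 0.1 -0.2 -0.2] j [ 0.04  0.1  -0.44  1.04 -0.    1.61]
shift tool cm [-5.68 22.19  1.74] after turn cm [-5.3  22.29  1.76] turn deg [-0.1  0.   1. ]
```

View pics/s18.png

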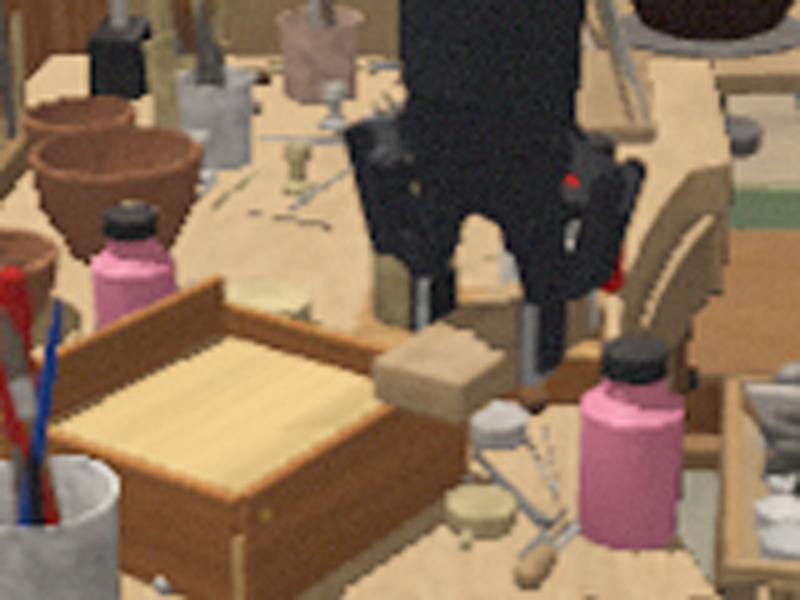

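The offcut is held level. I'll carry it over the rack's rear row.

Call:
{"method": "play_rows", "body": {
  "series": "40 -0.5 2.2 -1 0 0 0;40 -1 4 0 0 0 0;40 -1 4 0 0 0 0;40 -1 4 0 0 0 0;40 -1 4 0 0 0 0;40 -0.9 3 0 0 0 0;40 -0.2 0.9 0 0 0 1;40 0 0 2 0 0 0;40 0 0 2 0 0 0;40 0 0 1.5 0 0 0;40 0 0 0 0 0 0;40 0 0 0 0 0 0"
}}

```text
clock: 38.45
tcp_pos: [0.6478, 0.0425, 0.1238]
orientation: [0.0, 0.713, 0.701, 0.0]
wrist_force: [1.4, -0.4, -0.7]
finger_gap: 0.0442
```

```bash
python3 d.py .648 .0415 .067 89; python3 - <<'E'
from h import *
snap('scene','s19',(240,120,400,240),5)
E
```

```text
t 38.45 tcp [0.6478 0.0425 0.1238] gap 0.0442 F [ 1.4 -0.4 -0.7] j [-0.06  0.51  0.04  1.09 -0.    1.53]
shift tool cm [-0.1   0.02  5.68] after turn cm [-0.1   0.03  5.68] turn deg [ 0.  0. -0.]
```

View pics/s19.png

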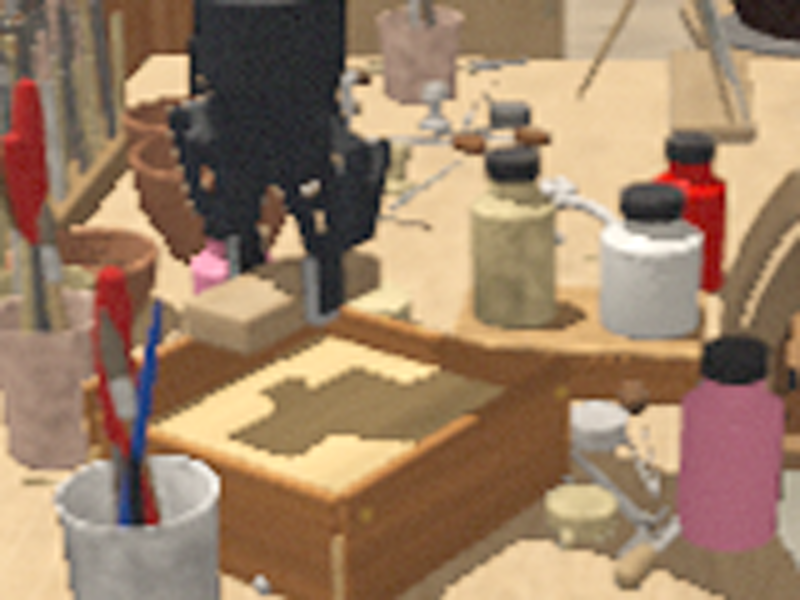

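Call:
{"method": "play_rows", "body": {
  "series": "40 -0.1 0 2 0 0 0;40 0 0 1.8 0 0 0;40 0 0 1 0 0 0;40 0 0 0.5 0 0 0;40 0 0 0.2 0 0 0;40 0 0 0.2 0 0 0;40 0 0 0 0 0 0"
}}

```text
clock: 39.38
tcp_pos: [0.6479, 0.0413, 0.0667]
orientation: [0.0, 0.713, 0.701, 0.0]
wrist_force: [-0.5, 0.1, 0.4]
finger_gap: 0.0437
```

Call:
{"method": "play_rows", "body": {
  "series": "40 0 0 0.1 0 0 0;40 0 0 0 0 0 0"
}}

```text
clock: 39.62
tcp_pos: [0.6479, 0.0413, 0.0666]
orientation: [0.001, 0.713, 0.701, 0.0]
wrist_force: [-2.5, -0.1, 5.6]
finger_gap: 0.0438
```

Call:
{"method": "play_rows", "body": {
  "series": "54 0 0 0 0 0 0;58 0 0 0 0 0 0;64 0 0 0 0 0 0;64 0 0 0 0 0 0;64 0 0 0 0 0 0;64 0 0 -1 0 0 0;64 0 0 -3 0 0 0;64 0 0 -5 0 0 0;64 0 0 -5 0 0 0;64 0 0 -4 0 0 0;64 0 0 0 0 0 0"
}}

```text
clock: 41.0
tcp_pos: [0.6497, 0.0413, 0.2507]
orientation: [0.003, 0.713, 0.701, 0.003]
wrist_force: [0.5, -0.0, -0.9]
finger_gap: 0.0545
```

```bash
python3 d.py .6408 -.1599 .25 60
```

```text
t 41.0 tcp [0.6497 0.0413 0.2507] gap 0.0545 F [ 0.5 -0.  -0.9] j [-0.06  0.46  0.26  1.37 -0.    1.53]
shift tool cm [-20.13  -0.54   0.08] after turn cm [-17.87   9.29   0.07] turn deg [ 0.5 -0.1 29. ]
```

Next I'll move above the slim can on the mat, then check the offcut.

Call:
{"method": "play_rows", "body": {
  "series": "100 -4 -0.1 0 0 0 0;100 -5 -0.1 0 0 0 0;100 -5 -0.1 0 0 0 0;100 -4 -0.1 0 0 0 0;100 -2.1 -0.1 0 0 0 9;100 0 0 0 0 0 10;100 0 0 0 0 0 10;100 0 0 0 0 0 0;100 0 0 0 0 0 0"
}}

```text
clock: 42.12
tcp_pos: [0.6389, -0.1594, 0.2449]
orientation: [-0.0, 0.865, 0.501, -0.0]
wrist_force: [-0.3, 0.2, 0.2]
finger_gap: 0.0852
```

```bash
python3 d.py .6408 -.1599 .104 60; python3 - <<'E'
from h import *
snap('scene','s20',(240,120,400,240),5)
snap('top','t20',(175,140,405,290),3.4)
E
```

```text
t 42.12 tcp [ 0.6389 -0.1594  0.2449] gap 0.0852 F [-0.3  0.2  0.2] j [-0.37  0.48  0.29  1.37 -0.    1.73]
shift tool cm [ 0.05  0.2  14.09] after turn cm [ 0.05  0.19 14.09] turn deg [-0.   0.   0.2]
```

View pics/s20.png

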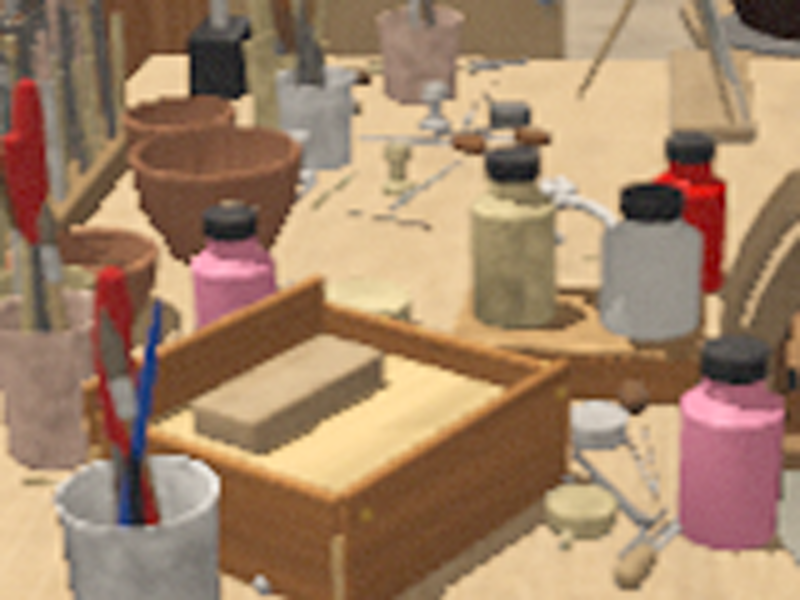

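View pics/t20.png

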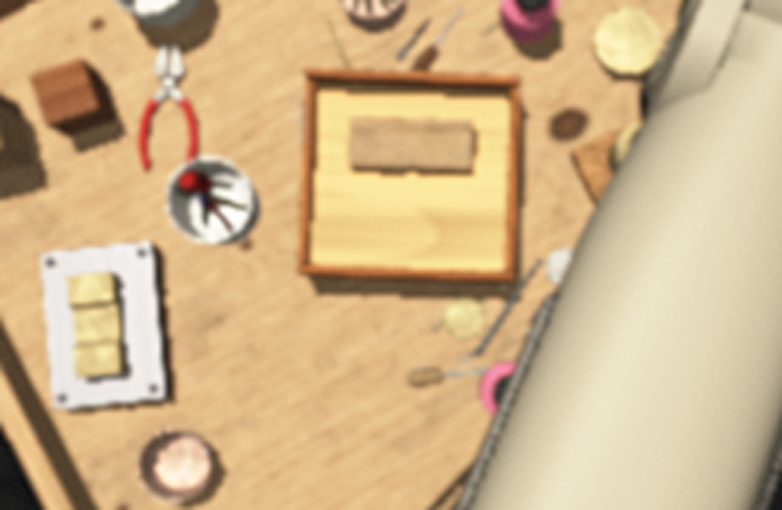

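```bash
python3 - <<'E'
from h import *
c=lambda p:(np.float64(p)+.5)/3.4-.5+[175,140]
o=ray('top',c([[350,117],[476,121],[474,173],[348,169]]),.068); print('off',o[:,:2].round(4).tolist(),o.mean(0).round(4))
f=ray('top',c([[300,272],[517,281]]),.073);b=ray('top',c([[306,72],[521,81]]),.083)
print('rack',((f.mean(0)+b.mean(0))/2).round(4))
v=ray('top',c([[67,275],[116,272],[123,376],[76,380]]),.062); print('vee',v[:,:2].round(4).tolist(),v.mean(0).round(4))
p=ray('top',c([[51,262],[143,253],[154,388],[62,399]]),.034); print('plate',p.mean(0).round(4))
E
```

```text
off [[0.6692, 0.0971], [0.6681, -0.0143], [0.6218, -0.0135], [0.6228, 0.0975]] [0.6455 0.0417 0.068 ]
rack [0.6165 0.0415 0.078 ]
vee [[0.5242, 0.3425], [0.5279, 0.2994], [0.4371, 0.2893], [0.4327, 0.3304]] [0.4805 0.3154 0.062 ]
plate [0.4811 0.3163 0.034 ]
```

The offcut is at rack (+0.03, 0.00) and the vee block is within 1 mm of the plate's middle. Fetching the slim can.

Call:
{"method": "play_rows", "body": {
  "series": "100 0 0.2 3 0 0 0;100 0 0 3.5 0 0 0;100 0 0 3.5 0 0 0;100 0 0 2.5 0 0 0;100 0 0 1.5 0 0 0;100 0 0 0.9 0 0 0;100 0 0 0.5 0 0 0;100 0 0 0 0 0 0;100 0 0 0 0 0 0"
}}

```text
clock: 43.35
tcp_pos: [0.6414, -0.1607, 0.0922]
orientation: [0.001, 0.866, 0.5, 0.0]
wrist_force: [0.8, 0.5, 0.1]
finger_gap: 0.0855
```

```bash
python3 d.py .6408 -.1599 .0895 60
```

```text
t 43.35 tcp [ 0.6414 -0.1607  0.0922] gap 0.0855 F [0.8 0.5 0.1] j [-0.37  0.56  0.03  1.04 -0.    1.73]
shift tool cm [ 0.05 -0.09  0.27] after turn cm [ 0.05 -0.09  0.27] turn deg [ 0.1 -0.  -0. ]
```

Call:
{"method": "play_rows", "body": {
  "series": "100 0 -0.1 0.3 0 0 0;100 0 0 0 0 0 0;56 0 0 0 0 0 0;56 0 0 0 0 0 0;56 0 0 0 0 0 0;56 0 0 0 0 0 0;56 0 0 0 0 0 0;56 0 0 0 0 0 0;56 0 0 0 0 0 0",
  "newtons": 40
}}

```text
clock: 44.48
tcp_pos: [0.6401, -0.1601, 0.0886]
orientation: [0.0, 0.866, 0.5, 0.0]
wrist_force: [0.0, 0.4, 5.2]
finger_gap: 0.0503
```

Call:
{"method": "play_rows", "body": {
  "series": "56 0 0 -1 0 0 0;56 0 0 -2.5 0 0 0;56 0 0 -3.5 0 0 0;56 0 0 -3.5 0 0 0;56 0 0 -3 0 0 0;56 0 0 0 0 0 -9;56 0 0 0 0 0 -10;56 0 0 0 0 0 -10;56 0 0 0 0 0 0;56 0 0 0 0 0 0"
}}

```text
clock: 45.72
tcp_pos: [0.6399, -0.16, 0.2231]
orientation: [-0.0, 0.714, 0.7, -0.0]
wrist_force: [0.2, 0.3, -0.7]
finger_gap: 0.0504
```

```bash
python3 d.py .5805 .0065 .104 89
```

```text
t 45.73 tcp [ 0.6399 -0.16    0.2231] gap 0.0504 F [ 0.2  0.3 -0.7] j [-0.37  0.49  0.24  1.33 -0.    1.22]
shift tool cm [16.52 -6.27 11.91] after turn cm [16.54 -6.22 11.91] turn deg [-0.  -0.  -0.2]
```

Call:
{"method": "play_rows", "body": {
  "series": "56 3.5 -1.3 0 0 0 0;56 4 -1.5 0 0 0 0;56 4 -1.5 0 0 0 0;56 3.5 -1.4 0 0 0 0;56 1.5 -0.6 1.5 0 0 0;56 0 0 2.5 0 0 0;56 0 0 2.5 0 0 0;56 0 0 2 0 0 0;56 0 0 1.2 0 0 0;56 0 0 0 0 0 0;56 0 0 0 0 0 0"
}}

```text
clock: 47.1
tcp_pos: [0.5805, 0.0059, 0.1271]
orientation: [0.001, 0.713, 0.701, 0.0]
wrist_force: [0.3, 0.7, -2.0]
finger_gap: 0.05
```

```bash
python3 d.py .5804 .0067 .1026 89; python3 - <<'E'
from h import *
snap('scene','s21',(240,120,400,240),5)
E
```

```text
t 47.1 tcp [0.5805 0.0059 0.1271] gap 0.05 F [ 0.3  0.7 -2. ] j [-0.13  0.39 -0.16  1.02 -0.    1.46]
shift tool cm [ 0.08 -0.01  2.45] after turn cm [ 0.08 -0.01  2.45] turn deg [ 0.1  0.  -0. ]
```

View pics/s21.png

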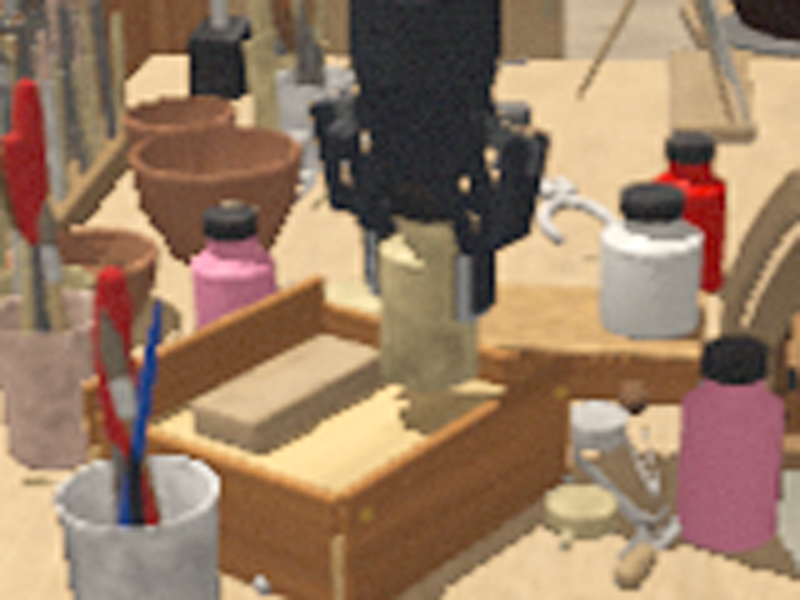

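The slim can hangs upright over its place, about 2.4 cm up.

Call:
{"method": "play_rows", "body": {
  "series": "56 0.1 0 1 0 0 0;56 0 0 0.7 0 0 0;56 0 0 0.3 0 0 0;56 0 0 0.2 0 0 0;56 0 0 0.2 0 0 0;56 0 0 0 0 0 0;56 0 0 0 0 0 0"
}}

```text
clock: 48.02
tcp_pos: [0.58, 0.007, 0.1027]
orientation: [0.0, 0.713, 0.701, 0.0]
wrist_force: [-1.1, -0.1, 1.7]
finger_gap: 0.0501
```

Call:
{"method": "play_rows", "body": {
  "series": "66 0 0 0 0 0 0;78 0 0 0 0 0 0;90 0 0 0 0 0 0;100 0 0 0 0 0 0;100 0 0 0 0 0 0;100 0 0 -1.5 0 0 0;100 0 0 -4 0 0 0;100 0 0 -5 0 0 0;100 0 0 -4 0 0 0;100 0 0 0 0 0 9;100 0 0 0 0 0 10;100 0 0 0 0 0 10"
}}

```text
clock: 49.52
tcp_pos: [0.58, 0.007, 0.2487]
orientation: [0.001, 0.867, 0.497, 0.001]
wrist_force: [0.2, -0.0, -0.1]
finger_gap: 0.0853
```

Call:
{"method": "play_rows", "body": {
  "series": "100 0 0 0 0 0 0"
}}

```text
clock: 49.65
tcp_pos: [0.58, 0.007, 0.2484]
orientation: [0.0, 0.866, 0.501, 0.0]
wrist_force: [0.1, 0.6, 0.2]
finger_gap: 0.0855
```

```bash
python3 d.py .5663 -.1966 .0778 60
```

```text
t 49.65 tcp [0.58   0.007  0.2484] gap 0.0855 F [0.1 0.6 0.2] j [-0.13  0.32  0.05  1.3  -0.    1.97]
shift tool cm [-18.34   8.94  17.06] after turn cm [-18.32   9.    17.06] turn deg [ 0.1 -0.   0.1]
```

Call:
{"method": "play_rows", "body": {
  "series": "100 -4 2 0 0 0 0;100 -5 2.4 0 0 0 0;100 -5 2.4 0 0 0 0;100 -4.3 2.1 0 0 0 0;100 0 0 3 0 0 0;100 0 0 4 0 0 0;100 0 0 4 0 0 0;100 0 0 3 0 0 0;100 0 0 1 0 0 0;100 0 0 0 0 0 0;100 0 0 0 0 0 0"
}}

```text
clock: 51.02
tcp_pos: [0.5665, -0.1964, 0.099]
orientation: [0.001, 0.866, 0.5, 0.001]
wrist_force: [-0.7, 0.1, 0.0]
finger_gap: 0.0857
```

```bash
python3 d.py .5663 -.1966 .0778 60; python3 - <<'E'
from h import *
snap('scene','s22',(240,120,400,240),5)
E
```

```text
t 51.02 tcp [ 0.5665 -0.1964  0.099 ] gap 0.0857 F [-0.7  0.1  0. ] j [-0.47  0.44 -0.15  0.98 -0.    1.63]
shift tool cm [-0.03 -0.02  2.12] after turn cm [-0.03 -0.01  2.12] turn deg [ 0.2 -0.   0. ]
```

View pics/s22.png

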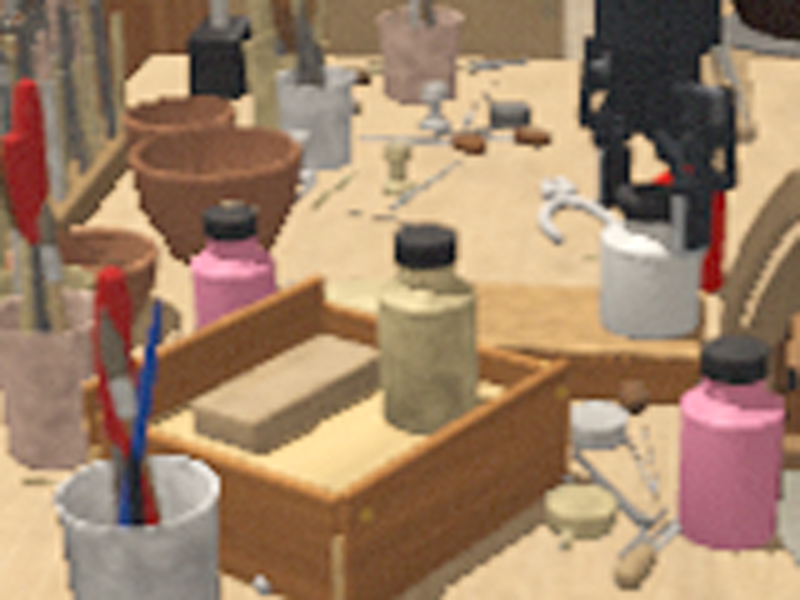

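The slim can is back upright in the rack. Gripping the wide can.

Call:
{"method": "play_rows", "body": {
  "series": "100 0 0 1.2 0 0 0;100 0 0 0.9 0 0 0;100 0 0 0 0 0 0;64 0 0 0 0 0 0;64 0 0 0 0 0 0;64 0 0 0 0 0 0;64 0 0 0 0 0 0;64 0 0 0 0 0 0;64 0 0 0 0 0 0",
  "newtons": 40
}}

```text
clock: 52.2
tcp_pos: [0.5658, -0.1961, 0.0768]
orientation: [0.0, 0.866, 0.5, 0.0]
wrist_force: [0.2, -0.2, 5.9]
finger_gap: 0.0578
```

Call:
{"method": "play_rows", "body": {
  "series": "64 0 0 -1 0 0 0;64 0 0 -2.5 0 0 0;64 0 0 -4 0 0 0;64 0 0 -4 0 0 0;64 0 0 -4 0 0 0;64 0 0 0 0 0 -9;64 0 0 0 0 0 -10;64 0 0 0 0 0 -10;64 0 0 0 0 0 0;64 0 0 0 0 0 0"
}}

```text
clock: 53.45
tcp_pos: [0.5652, -0.1958, 0.2311]
orientation: [-0.0, 0.714, 0.7, -0.0]
wrist_force: [-0.0, 0.9, -1.4]
finger_gap: 0.0574
```

```bash
python3 d.py .5811 .0804 .0918 89
```

```text
t 53.45 tcp [ 0.5652 -0.1958  0.2311] gap 0.0574 F [-0.   0.9 -1.4] j [-0.47  0.36  0.07  1.28 -0.    1.12]
shift tool cm [27.65  1.03 13.93] after turn cm [27.65  1.11 13.93] turn deg [-0.  -0.  -0.2]
```

Call:
{"method": "play_rows", "body": {
  "series": "64 3 0.1 0 0 0 0;64 4 0.2 0 0 0 0;64 4 0.2 0 0 0 0;64 4 0.2 0 0 0 0;64 4 0.2 0 0 0 0;64 4 0.1 0 0 0 0;64 3 0.1 0 0 0 0;64 1.6 0 0 0 0 0;64 0 0 0 0 0 0;64 0 0 0 0 0 0"
}}

```text
clock: 54.7
tcp_pos: [0.5813, 0.0789, 0.2312]
orientation: [0.0, 0.714, 0.7, -0.0]
wrist_force: [-0.9, 0.1, -1.5]
finger_gap: 0.0577
```

```bash
python3 d.py .5811 .0804 .0908 89
```

```text
t 54.7 tcp [0.5813 0.0789 0.2312] gap 0.0577 F [-0.9  0.1 -1.5] j [-0.    0.34  0.04  1.27 -0.    1.59]
shift tool cm [ 0.16 -0.02 14.04] after turn cm [ 0.15 -0.02 14.04] turn deg [-0.   0.  -0.1]
```

Call:
{"method": "play_rows", "body": {
  "series": "64 0.1 0 3 0 0 0;64 0 0 3.5 0 0 0;64 0 0 3 0 0 0;64 0 0 2 0 0 0;64 0 0 1.2 0 0 0;64 0 0 0.5 0 0 0;64 0 0 0 0 0 0;64 0 0 0 0 0 0"
}}

```text
clock: 55.7
tcp_pos: [0.582, 0.0808, 0.1002]
orientation: [0.001, 0.713, 0.701, 0.001]
wrist_force: [0.4, 0.8, -1.6]
finger_gap: 0.0577
```

```bash
python3 d.py .5811 .0804 .0908 89
```

```text
t 55.7 tcp [0.582  0.0808 0.1002] gap 0.0577 F [ 0.4  0.8 -1.6] j [ 0.    0.42 -0.18  0.97 -0.    1.59]
shift tool cm [-0.04 -0.09  0.94] after turn cm [-0.04 -0.09  0.94] turn deg [ 0.1  0.  -0. ]
```

Call:
{"method": "play_rows", "body": {
  "series": "64 0 -0.1 0.5 0 0 0;64 0 0 0.3 0 0 0;64 0 0 0.2 0 0 0;64 0 0 0 0 0 0"
}}

```text
clock: 56.2
tcp_pos: [0.5802, 0.0809, 0.0908]
orientation: [0.0, 0.713, 0.701, 0.0]
wrist_force: [-3.7, -0.2, 10.5]
finger_gap: 0.0575
```

Call:
{"method": "play_rows", "body": {
  "series": "72 0 0 0 0 0 0;80 0 0 0 0 0 0;90 0 0 0 0 0 0;100 0 0 0 0 0 0;100 0 0 0 0 0 0;100 0 0 -1.5 0 0 0;100 0 0 -4 0 0 0;100 0 0 -5 0 0 0;100 0 0 -5 0 0 0;100 -4 0 0 0 0 0;100 -5 0 0 0 0 0;100 -5 0 0 0 0 0"
}}

```text
clock: 57.7
tcp_pos: [0.578, -0.0602, 0.2459]
orientation: [0.001, 0.713, 0.701, 0.001]
wrist_force: [0.3, 0.0, 0.2]
finger_gap: 0.0852
```

Call:
{"method": "play_rows", "body": {
  "series": "100 -5 -2 0 0 0 0;100 -5 -2 0 0 0 0;100 -5 -2 0 0 0 0;100 -4 -2 0 0 0 0;100 0 0 0 0 0 0;100 0 0 0 0 0 0;100 0 0 0 0 0 0"
}}

```text
clock: 58.58
tcp_pos: [0.495, -0.2467, 0.2447]
orientation: [0.0, 0.713, 0.701, 0.0]
wrist_force: [-0.3, -0.3, -0.3]
finger_gap: 0.0856
```

```bash
python3 - <<'E'
from h import *
snap('scene','s23',(220,140,420,280),4)
snap('top','t23',(175,140,405,290),3.4)
S=5
def cap(f,z,seed):
    im=cv2.imread(f); big=cv2.resize(im[140:290,175:405],None,fx=S,fy=S,interpolation=cv2.INTER_CUBIC)
    V=cv2.cvtColor(big,cv2.COLOR_BGR2HSV)[...,2]
    m=cv2.morphologyEx((V<105).astype(np.uint8)*255,cv2.MORPH_OPEN,np.ones((7,7)))
    n,l,st,c=cv2.connectedComponentsWithStats(m); k=l[int(seed[1]*S/3.4),int(seed[0]*S/3.4)]
    return st[k][4],ray('top',[(c[k]+.5)/S-.5+[175,140]],z).round(4)[0]
for f in('pics/top0.png','pics/t23_raw.png'):
    print(f,cap(f,.133,(365,212)),cap(f,.153,(452,208)))
E
```

```text
pics/top0.png (np.int32(3283), array([0.5791, 0.0797, 0.133 ])) (np.int32(2797), array([0.5801, 0.0054, 0.153 ]))
pics/t23_raw.png (np.int32(3437), array([0.5773, 0.08  , 0.133 ])) (np.int32(3857), array([0.5715, 0.0043, 0.153 ]))
```

View pics/s23.png

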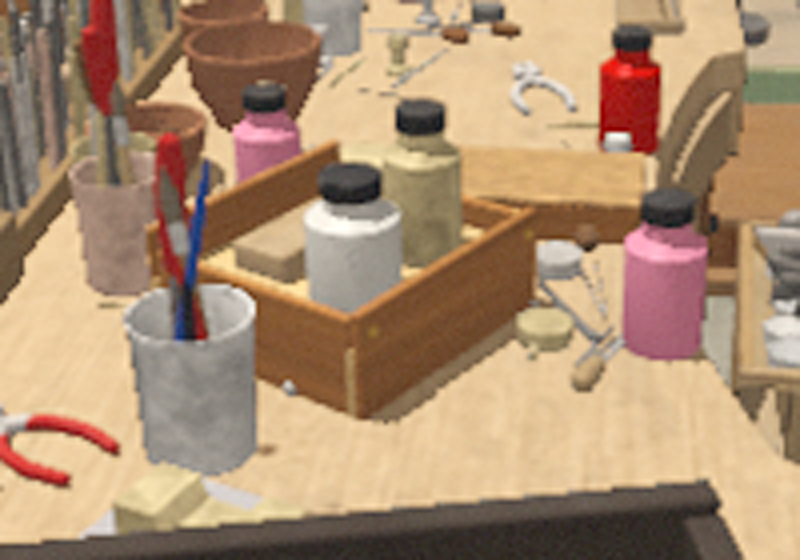

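View pics/t23.png

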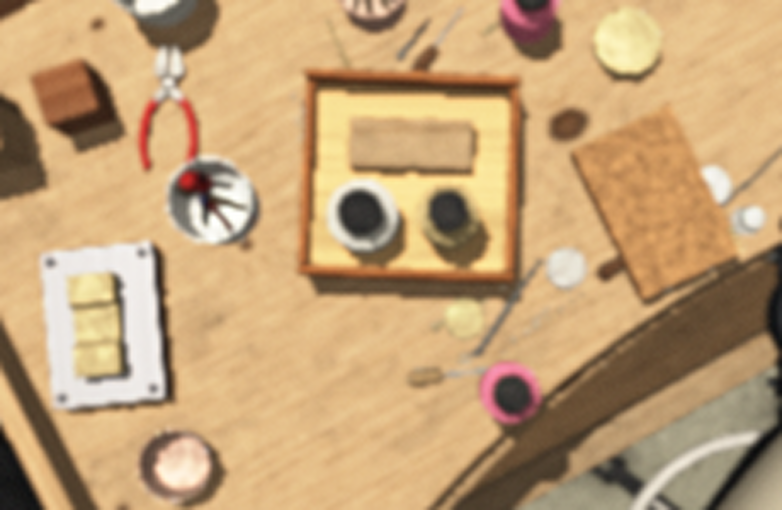

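```bash
python3 - <<'E'
from h import *
for th in (80,90):
  for f in('pics/top0.png','pics/t9_raw.png','pics/t23_raw.png'):
    if 't9' in f: continue
    im=cv2.imread(f)[185:215,298:318]; big=cv2.resize(im,None,fx=8,fy=8,interpolation=cv2.INTER_CUBIC)
    m=(big.max(2)<th).astype(np.uint8); n,l,st,c=cv2.connectedComponentsWithStats(m); k=1+st[1:,4].argmax()
    print(th,f,st[k],ray('top',[(c[k]+.5)/8-.5+[298,185]],.153).round(4))
E
python3 - <<'E'
import cv2,numpy as np
a=cv2.imread('pics/top0.png')[180:230,265:330];b=cv2.imread('pics/t23_raw.png')[180:230,265:330]
cv2.imwrite('pics/cmp.png',cv2.resize(np.hstack([a,b]),None,fx=6,fy=6,interpolation=cv2.INTER_CUBIC))
E
```

```text
80 pics/top0.png [  37   89   84   91 5616] [[0.5811 0.0059 0.153 ]]
80 pics/t23_raw.png [  32   95   84   94 6080] [[0.5782 0.0071 0.153 ]]
90 pics/top0.png [  36   87   87   98 6241] [[0.5807 0.0057 0.153 ]]
90 pics/t23_raw.png [  30   94   89  101 6729] [[0.5777 0.0069 0.153 ]]
```

View pics/cmp.png

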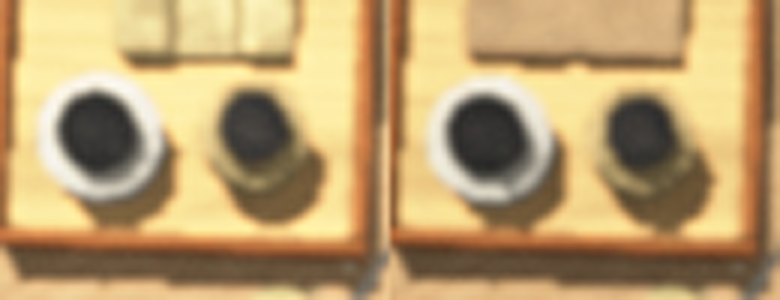

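Both cans are upright and within about 3 mm of where they started, and the offcut and vee block are in place. Handing in.

```bash
python3 - <<'E'
from workcell import workorder, get_state
s=get_state(); print(s['clock'],abs(s['qvel']).max())
print(workorder.hand_in())
E
```

```text
58.675 0.003666208050776728
the job is handed in; nothing more can be done
None
```

I did all the steps in order and handed the job in at 58.7 s with the gripper empty and clear. The hand-in gave no verdict.

Last camera checks:
- **Vee block:** within about 1 mm of the plate's middle and along it. This was measured just before the cans went back, and the last picture looks the same.
- **Offcut:** flat in the rear row at about rack x = +30 mm, y = 0, from that same measurement.
- **Cans:** both upright in the rack, about 2–3 mm (wide) and 3 mm (slim) from where they started.

**What went wrong or disagreed:**
- My first grip on the wide can caught its shoulder, so I reopened and gripped about 11 mm lower before lifting.
- In the final check, the first colour mask on the slim can's cap picked up its shadow and showed about 9 mm of shift. A stricter mask gave 3 mm, and a side-by-side view with the starting picture agreed with that.

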